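# Slide a housing under the inspection light and lay a square against it

### The arm

A 6-joint arm with a two-finger parallel gripper is mounted at the origin on the work surface. World frame = base frame: x ahead of the robot, y to its left, z up, the work surface at z = 0. Lengths are in mm, angles in degrees, forces in N, time in s.
With the tool pointing down it reaches from about 350 to 1000 mm from the base axis. Payload 7.1 kg.
Tool frame: the origin (TCP) lies at the very end of the fingers, on their centre line; the grasp point (between the pads) lies 19 mm behind it (r.hold_point_z is the distance from the TCP to the grasp point, in mm); z points along the fingers, y is the line along which they close (so a half turn about z gives the same grasp; the last joint's range is limited). The gripper opens to 85 mm and grips with 20 to 120 N. Pads are 22 mm wide; open, the fingers measure 114 mm over their backs; the gripper's body (76 mm by 85 mm) begins 54 mm behind the grasp point. The pads swing forward as they close: fully open they stand 13 mm farther back than shut.
Start: joints at [-75.459, 24.242, 93.386, -0, 62.372, -1.089], TCP at [168.412, -601.866, 211.019] pointing down, gripper open.
Joint ranges: [-172.04, 172.04], [-51.8, 120.97], [4.93, 147.93], [-75.15, 255.16], [6.16, 154.13], [-145.62, 145.62]. Speed limits (degrees/s): [136.94, 136.94, 172.46, 180, 180, 180].

### API

Orientations are given as a 3x3 rotation matrix whose columns are the frame's x, y, z axes.
In Python, from plant import r gives the robot as it stands.
- The arm moves only by the tool drive_tool, never from a script. Its argument "plan" is a list of rows, each a list of 7 numbers: the turn, a rotation vector about the tool's x, y, z in units of 5 degrees (1.0 is 5 degrees), then the shift along the tool's x, y, z in units of 30 mm (1.0 is 30 mm), then the opening, from -1 (shut) to 1 (fully open). In form: [[wx, wy, wz, dx, dy, dz, grip], ...]. A call has 1 to 12 rows; each row shifts and turns the commanded pose from where the row before left it, along the tool's axes as they then stand; what a row does not reach is not made up. A row lasts 1/10 s, in which the tool goes at most 50 mm and 8.59 degrees, less where a joint would pass 70% of its speed; a pose out of reach is approached as far as the arm can. A call is refused whole if a number of a shift passes 1 or a number of a turn 1, either way. A call with a gripper value outside its range is refused whole. The fingers move at their own pace and stop on an object; the grip force is fixed at half the most. Time passes only in rows, so rows that do not move let the fingers close. It gives the time, the measured TCP pose, the force, the opening and the grip force at its end, in the units of the state.
- r.read_state(): the state, without advancing time (a new reading comes with each control period).
- r.grab_frame(name): name is "scene" or "top"; returns (picture, depth): 480x640x3 uint8, red, green, blue; 480x640 float32, mm along the optical axis (not along the pixel's ray), 0 where there is no reading.
- r.calibration(name): a dict with "camera_matrix" (3x3 intrinsics, pixels), "R" (3x3) and "t" (3): a world point X has camera coordinates R X + t. Camera axes: x right, y down, z forward; pixel columns grow to the right and rows downward; lengths in mm; the calibration is good to about 2 mm. A picture is of the moment at which its call begins. calibration takes no time and is no camera call.
- r.sign_off(): hands the job in; it is judged then, once.
Trained networks look in the newest picture that a camera, given by its name, has taken for a name from the list of things; names that differ only in an ending like _2 or _b are one class to them, and where a whole thing is asked for, a point or a joint stands for the part that bears it (a point fixed in the world has none). Each returns a list of dicts, best first, with "score" (0 to 1); they miss things now and then, are a little off and sometimes report something else, mostly with a low value. They report only what shows in the picture. A call takes as long as a camera call. They do not tell look-alikes from the thing itself.
- r.boxes_of(camera, target): "point" ([x, y, z] in mm, in world coordinates, good to about 4 mm: the middle of the surface that is visible of it).
- r.mark_of(camera, target): "point" ([x, y, z] in mm, in world coordinates, good to about 4 mm: a listed point, or the origin of a listed thing).
The state is a dict: "time_s": time; "joint_positions": joint angles; "qd": joint speeds; "effort": joint torques, N m; "position": TCP position; "tcp_rot": TCP orientation; "ft_force": force on the tool from outside, world axes, zero at the start; "torque": the same for the moment, N m; "grip_width": opening from 0.0 (shut) to 1.0 (fully open); "grip_force": force on a finger pad.
Only numpy, scipy, OpenCV 4.12 (cv2) and the standard library are available. Lean on these libraries where they do the work, as an engineer would, in place of code of your own. Each camera call takes 0.05 s, during which the arm holds its last target. There are 200 camera calls.

### The job

Slide the loose aluminium housing along the bench, without lifting or tipping it, until it lies wholly inside the black outline on the card beneath the inspection light. Then lay the steel square flat on the bench with the outer edge of its blade flush, over the blade's whole length, against the housing's near face (the long face towards the robot and outside the light), leaving the housing inside the outline. Do not knock the light or disturb the calculator, the bottle or the stack of pans.

Things in the scene. Friction and masses are not known exactly. Their poses are not given: they have to be found in the camera images.
- housing: Loose machined aluminium block, dark screw heads and a dark bore on its flat top: 96 mm (its x) by 120 mm (y), 40 mm high, 0.75 kg, too wide to grip. Origin: centre of its underside, z up. Near face: the 120 x 40 mm face at x = -48 mm. Starts on the robot's side of the light, 145 to 170 mm short of the outline's centre, up to 35 mm sideways, up to 0.25 rad askew.
- mark (a point): Centre of the outline, on the bench (z = 0), with the light's axes: x away from the robot, y left, z up (card and light are turned by up to 0.2 rad). The outline, thin black lines on a flat white card, measures 112 mm (x) by 136 mm (y) inside: 8 mm all round the housing.
- light: Fixed light; origin and axes as mark. A grey open frame hangs level over the card: x -72 to 72, y -95 to 95 mm outside, opening 84 by 130 mm, underside 133 mm, top 150 mm above the bench. It overhangs the housing's final near face by 24 mm, so the gripper must lean back 35 to 50 degrees. Post 18 mm thick, 173 mm high, on a 110 mm round foot at x 135, y 135, with an arm to the frame.
- square: Loose steel engineer's square lying flat, an L, 0.35 kg. Blade: y -50 to 50, x -22 to 0 mm, 8 mm high. Stock (darker handle): x -102 to -22, y -50 to -28 mm, 24 mm high. Origin: middle of the blade's outer long edge (the one away from the stock), on the underside; x points outward from that edge, z up. Starts left or right of the housing, its x within 0.3 rad of the robot's x.
- stock_grip (a point): Middle of the square's stock, 12 mm above its underside, at (-62, -39, 12) mm in the square's frame; grip across the 22 mm width (the square's y).
- blade_end_a (a point): Left end of the blade's outer edge, at (0, 50, 4) mm in the square's frame.
- blade_end_b (a point): Right end (stock end) of the blade's outer edge, at (0, -50, 4) mm in the square's frame.
- calculator: Bystander: black pocket calculator lying flat, 130 (x) x 80 (y) x 14 mm, origin under its centre.
- bottle: Bystander: white plastic bottle, 58 mm across, 165 mm high, origin under its centre.
- pans: Bystander: stack of four shallow metal pans, 158 (x) x 108 (y) x 82 mm, origin under its centre.
Things that resemble listed ones, but are neither listed nor needed, are in the scene too. What is shaped like the housing but brown is not meant.

How it is judged (in metres and radians):
On the way, in this order (a step that is already met when the one before it is completed fails the run):
1. the housing lies inside the outline (x of housing in the frame of mark between -0.009 and 0.009 m and y of housing in the frame of mark between -0.009 and 0.009 m and angle between the x axis of housing and the x axis of mark, either way round below 0.14 rad), for 0.2 s.
2. the blade's outer edge lies flush against the housing's near face, with the housing still inside the outline (all of step 1 and x of blade_end_a in the frame of housing between -0.051 and -0.0455 m and y of blade_end_a in the frame of housing between -0.062 and 0.062 m and x of blade_end_b in the frame of housing between -0.051 and -0.0455 m and y of blade_end_b in the frame of housing between -0.062 and 0.062 m and height (world z) of square below 0.004 m and angle between square's own z axis and vertical below 0.06 rad), for 0.2 s.
At the end, for the whole second after the job is handed in: Both at rest: the housing centre within 9 mm of the mark along each of its axes, turned under 0.14 rad; the square flat (underside below 4 mm, tilt under 0.06 rad), both blade ends within 3 mm of the housing's near face plane and at most 2 mm beyond its ends (all of step 2 and linear speed of each of housing, square below 0.01 m/s); the robot touches nothing.
It fails at once if the housing is lifted more than 8 mm or tipped more than 0.15 rad (height (world z) of housing above 0.008 m or angle between housing's own z axis and vertical above 0.15 rad).
It fails at once if the light is knocked (more than 8 N) (contact force between anything else and light above 8 N).
It fails at once if a bystander (calculator, bottle, pans) is moved more than 15 mm (distance of any of calculator, bottle, pans from where it was at the start of the episode above 0.015 m).
It also fails if it takes over 72 s, if anything falls off the work surface, if the arm or the gripper's body presses on something with over 40 N, if the wrist force passes 120 N, or if a joint passes its speed limit or range.

## Working session

There is one attempt and no reset: what is moved stays moved. The work goes in short steps, Python scripts to look and compute and a tool call to move; the robot and the scene stay as the last step left them, time stands still between calls to the robot, and variables do not carry over. Pictures are saved under pics/ and viewed, at most 10 in all, crops included, and the job is handed in when it is done.

Besides the shell and the picture viewer there is one more tool, called after "Emit:" as name(argument=value, ...), one argument or row to a line, values as JSON. drive_tool: Moves the arm, as the interface text tells. Its arguments: {"type":"object","properties":{"plan":{"type":"array"}},"required":["plan"]}

```bash
ls; mkdir -p pics
python3 - <<'E'
from plant import r
import cv2
for n in("scene","top"):
    p,d=r.grab_frame(n); cv2.imwrite(f"pics/{n}0.png",p[:,:,::-1]); 
    c=r.calibration(n); print(n,c)
    for t in("housing","mark","square","stock_grip","blade_end_a","blade_end_b","light","calculator","bottle","pans"):
        print(t,[( [round(float(v)) for v in o["point"]],round(o["score"],2)) for o in r.mark_of(n,t)][:3])
s=r.read_state();print(s)
E
```

```text
pics
scene {'camera_matrix': array([[572.54148411,   0.        , 312.12556954],
       [  0.        , 572.54148411, 237.97035379],
       [  0.        ,   0.        ,   1.        ]]), 'R': array([[-0.83213648,  0.55455733,  0.00387742],
       [ 0.46136372,  0.69614133, -0.55002797],
       [-0.30772128, -0.45590943, -0.83513724]]), 't': array([ 446.64020469, -223.26467475, 1338.20697289])}
housing [([650, 162, 2], 0.96), ([567, -13, -4], 0.84), ([331, -198, 0], 0.84)]
mark [([710, -50, 0], 0.56)]
square [([513, -329, 0], 0.88), ([697, 367, -1], 0.31)]
stock_grip [([455, -370, 6], 0.71)]
blade_end_a [([511, -280, 5], 0.9), ([521, -378, 4], 0.89)]
blade_end_b [([511, -280, 5], 0.9), ([521, -378, 4], 0.89)]
light [([708, -45, 2], 0.79)]
calculator []
bottle [([663, -315, 2], 0.95)]
pans [([702, 368, 2], 0.75)]
top {'camera_matrix': array([[595.41402921,   0.        , 325.56712369],
       [  0.        , 595.41402921, 240.90979284],
       [  0.        ,   0.        ,   1.        ]]), 'R': array([[-0.0172372 , -0.9998016 , -0.00998162],
       [-0.98170773,  0.01881676, -0.18946203],
  
[... 643 characters left out ...]
        6.23732044e+01, -1.08901592e+00]), 'qd': array([-0.10875941, -0.04318158, -0.08338623, -0.02737029, -0.03524425,
        0.06632161]), 'effort': array([-7.54773027e-04, -5.57354486e+01, -2.82151830e+01, -5.71844566e-05,
        5.63068206e-04, -1.91969440e-05]), 'position': array([ 168.413324  , -601.86092294,  211.02039212]), 'tcp_rot': array([[ 9.63019085e-01,  2.69433186e-01, -2.31228381e-06],
       [ 2.69433186e-01, -9.63019085e-01,  2.21490974e-05],
       [ 3.74092844e-06, -2.19530095e-05, -1.00000000e+00]]), 'ft_force': array([-0.39536004,  0.24421171,  0.69079233]), 'torque': array([-0.02266421,  0.03134352, -0.00907768]), 'grip_force': 0.0, 'grip_width': 1.0006823622395344}
```

View pics/top0.png

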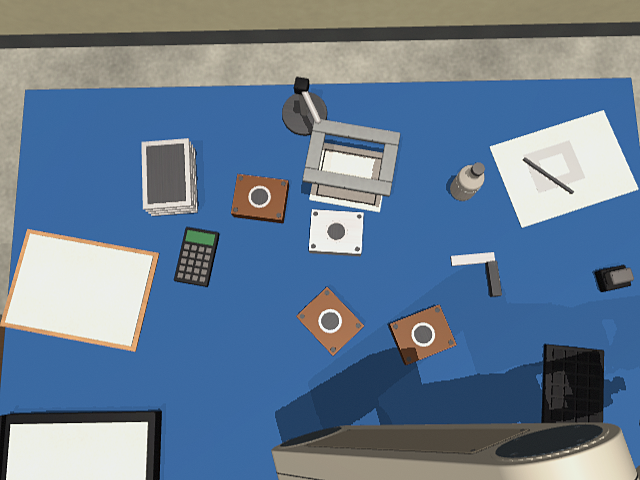

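View pics/scene0.png

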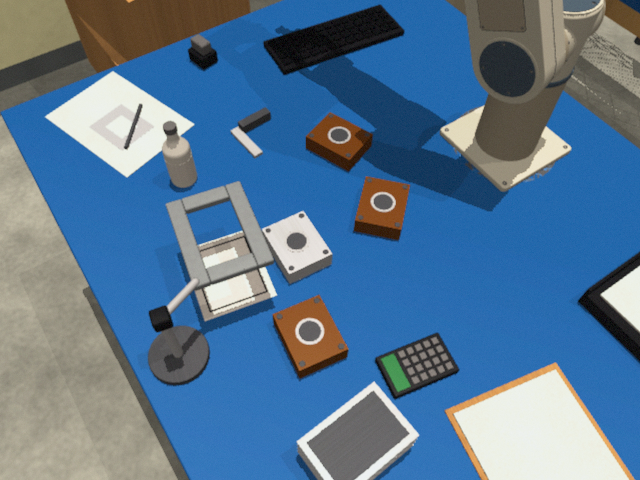

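The top view shows the silver housing at pixel (336,231), the light frame at (352,157) over the card, the square at (475,265) and the bottle at (466,182). The calculator is at (197,257) and the pans at (170,176). The scene view shows the housing at (297,245) and the outline at (235,275). Brown decoy blocks stand around the housing. Next I fit poses from depth and colour.

```bash
cat > h.py <<'E'
import numpy as np, cv2
from plant import r
def cloud(n, grab=True):
    p,d=r.grab_frame(n); c=r.calibration(n); K=c["camera_matrix"];R=np.array(c["R"]);t=np.array(c["t"])
    v,u=np.mgrid[:480,:640]; 
    C=np.stack([(u-K[0,2])/K[0,0]*d,(v-K[1,2])/K[1,1]*d,d],-1)
    W=(C-t)@R; W[d==0]=np.nan
    return p,W,c
def rect(P,inflate=0):
    (c,s,a)=cv2.minAreaRect(P[:,:2].astype(np.float32)); return np.round(c,1),np.round(s,1),round(a,2)
def sel(p,W,ctr,rad,z0,z1,brown=False):
    X=W; m=(np.hypot(X[...,0]-ctr[0],X[...,1]-ctr[1])<rad)&(X[...,2]>z0)&(X[...,2]<z1)
    hsv=cv2.cvtColor(p,cv2.COLOR_RGB2HSV); 
    if not brown: m&=hsv[...,1]<90
    m=cv2.morphologyEx(m.astype(np.uint8),cv2.MORPH_OPEN,np.ones((2,2)))
    k,l,st,_=cv2.connectedComponentsWithStats(m)
    if k<2:return X[:0].reshape(-1,3),m
    m=l==1+np.argmax(st[1:,4]); return X[m],m
def project(c,X):
    Y=np.atleast_2d(X)@np.array(c["R"]).T+c["t"]; q=Y@c["camera_matrix"].T; return q[:,:2]/q[:,2:]
E
python3 - <<'E'
from h import *
for n in("top","scene"):
    p,W,c=cloud(n); print(n)
    for nm,a in dict(housing=((567,-13),110,32,48),frame=((710,-48),150,140,160),blade=((512,-328),70,4,13),stock=((455,-372),60,18,30),table=((600,-150),40,-20,20)).items():
        P,m=sel(p,W,*a,brown=nm=="table"); 
        if len(P): print(nm,len(P),"z",np.round(np.percentile(P[:,2],[5,50,95]),1),rect(P), np.round(P.mean(0),1))
    q=p.copy(); 
    cv2.imwrite(f"pics/{n}_crop.png",cv2.resize((q[90:290,270:530] if n=="top" else q[90:340,140:400])[:,:,::-1],None,fx=2.3 if n!="top" else 3,fy=2.3 if n!="top" else 3,interpolation=cv2.INTER_CUBIC))
E
```

```text
top
housing 2169 z [nan nan nan] (array([602.3, -21.7]), array([113.5,  12.2]), 81.34) [nan nan nan]
frame 3536 z [nan nan nan] (array([nan, nan]), array([0., 0.]), 0.0) [nan nan nan]
blade 287 z [nan nan nan] (array([ 501.8, -335.8]), array([14.8, 93.2]), 10.36) [nan nan nan]
stock 320 z [nan nan nan] (array([ 453.6, -374.6]), array([79.6, 31. ]), 3.22) [nan nan nan]
table 877 z [nan nan nan] (array([ 598.6, -150.8]), array([49.1, 80.1]), 41.22) [nan nan nan]
scene
housing 2562 z [nan nan nan] (array([560.5, -13.1]), array([116.8, 111.2]), 82.15) [nan nan nan]
frame 4670 z [nan nan nan] (array([645.1, -51.5]), array([366.4, 130.2]), 48.22) [nan nan nan]
blade 305 z [nan nan nan] (array([ 496.9, -326. ]), array([ 30.9, 101.8]), 4.46) [nan nan nan]
stock 260 z [14.  24.1 28.2] (array([ 453.9, -368.1]), array([79.8, 22.9]), 1.98) [ 454.  -365.6   23. ]
table 278 z [-1.5  1.4  4.2] (array([ 574.4, -142.8]), array([76.2, 26.9]), 78.07) [ 576.7 -141.5    1.4]
```

View pics/top_crop.png

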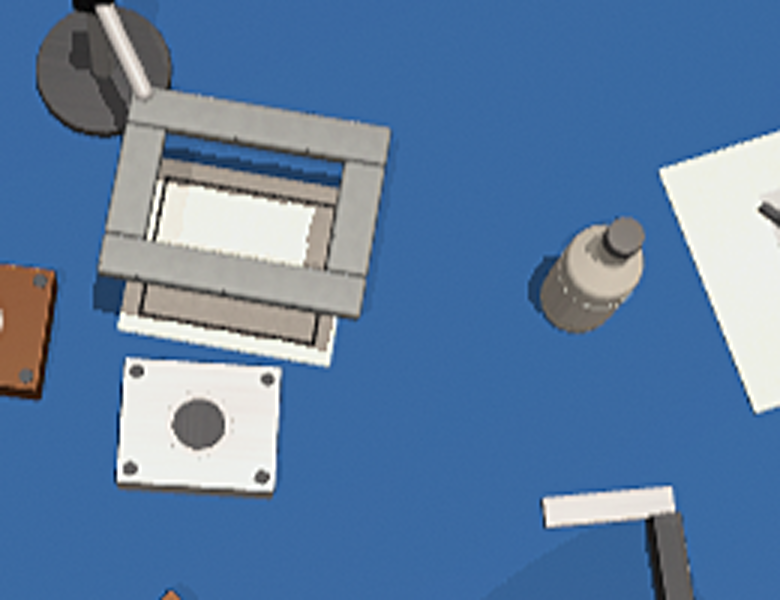

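View pics/scene_crop.png

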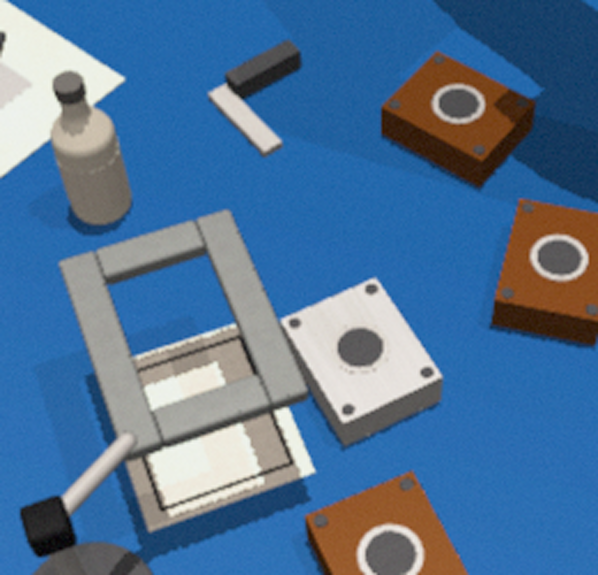

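The crops show the housing's near face as a thin strip at crop (195,490) in the top view. The outline's near line runs (143,310)–(318,343), partly hidden by the frame. The square's blade is at (608,505) and its stock points towards the robot. Next I fit known box shapes to colour masks in both views.

```bash
cat >> h.py <<'E'
from scipy.optimize import minimize
B=lambda x0,x1,y0,y1,z0,z1: np.array([[x,y,z] for x in(x0,x1) for y in(y0,y1) for z in(z0,z1)],float)
MODEL=dict(housing=[B(-48,48,-60,60,0,40)],
 square=[B(-22,0,-50,50,0,8),B(-102,-22,-50,-28,0,24)],
 frame=[B(-72,-42,-95,95,133,150),B(42,72,-95,95,133,150),B(-72,72,-95,-65,133,150),B(-72,72,65,95,133,150)])
ZR=dict(housing=(6,60),square=(-6,40),frame=(115,158)); RAD=dict(housing=95,square=110,frame=135); OFF=dict(housing=0,square=-45,frame=0)
S=4
def mask(n,p,W,g):
    hsv=cv2.cvtColor(p,cv2.COLOR_RGB2HSV); z0,z1=ZR[n]
    with np.errstate(invalid="ignore"): m=(np.hypot(W[...,0]-g[0]-OFF[n],W[...,1]-g[1])<RAD[n])&(W[...,2]>z0)&(W[...,2]<z1)&(hsv[...,1]<(110))
    m=cv2.morphologyEx(m.astype(np.uint8),cv2.MORPH_CLOSE,np.ones((3,3)))
    k,l,st,_=cv2.connectedComponentsWithStats(m); return (l==1+np.argmax(st[1:,4])).astype(np.uint8)
def render(n,c,q):
    co,s=np.cos(q[2]),np.sin(q[2]); R=np.array([[co,-s,0],[s,co,0],[0,0,1]]); im=np.zeros((480*S,640*S),np.uint8)
    for b in MODEL[n]:
        uv=(project(c,b@R.T+[q[0],q[1],0])+.5)*S-.5
        cv2.fillConvexPoly(im,cv2.convexHull(np.round(uv*16).astype(np.int32)),1,shift=4)
    return im
def fit(n,views,g):
    """views: list of (p,W,c); returns pose, IoU"""
    ms=[]
    for p,W,c in views:
        m=mask(n,p,W,g); M=cv2.resize(m*255,None,fx=S,fy=S,interpolation=cv2.INTER_LINEAR)>127
        ms.append((M,c))
    def cost(x):
        q=[x[0],x[1],x[2]/100]; e=0
        for M,c in ms:
            I=render(n,c,q)>0; e+=1-(I&M).sum()/(I|M).sum()
        return e/len(ms)
    x0=np.array([g[0],g[1],g[2]*100]); 
    o=minimize(cost,x0,method="Nelder-Mead",options=dict(initial_simplex=x0+np.array([[0,0,0],[6,0,0],[0,6,0],[0,0,8]]),xatol=.1,fatol=1e-4,maxiter=120))
    return np.array([o.x[0],o.x[1],o.x[2]/100]).round(4),round(1-o.fun,3)
def T2(q): co,s=np.cos(q[2]),np.sin(q[2]); return np.array([[co,-s,q[0]],[s,co,q[1]],[0,0,1]])
def rel(a,b): M=np.linalg.inv(T2(a))@T2(b); return np.round([M[0,2],M[1,2],np.arctan2(M[1,0],M[0,0])],3)
E
python3 - <<'E'
from h import *
V={n:cloud(n) for n in("top","scene")}
for n,g in dict(housing=(567,-13,-.08),square=(511,-328,.1),frame=(710,-48,-.15)).items():
    for vs in(["top"],["scene"],["top","scene"]): print(n,vs,*fit(n,[V[v] for v in vs],g))
E
```

```text
housing ['top'] [ 5.669365e+02 -1.356430e+01 -8.320000e-02] 0.975
housing ['scene'] [ 5.638153e+02 -1.621290e+01 -9.190000e-02] 0.958
housing ['top', 'scene'] [ 5.656785e+02 -1.398550e+01 -8.720000e-02] 0.952
square ['top'] [ 5.128636e+02 -3.273586e+02  7.300000e-02] 0.931
square ['scene'] [ 5.123293e+02 -3.304211e+02  7.800000e-02] 0.914
square ['top', 'scene'] [ 5.126369e+02 -3.278621e+02  7.890000e-02] 0.911
frame ['top'] [ 7.081974e+02 -4.882720e+01 -2.021000e-01] 0.914
frame ['scene'] [ 7.056638e+02 -5.159930e+01 -2.031000e-01] 0.915
frame ['top', 'scene'] [ 7.068388e+02 -4.865620e+01 -1.991000e-01] 0.909
```

Both views agree once a constant camera offset of about 3 mm is allowed for.
- **Housing:** about (565,-15), yaw -5.0°
- **Mark:** about (707,-50), yaw -11.5°
- **Square:** about (512,-329), yaw +4.3°

In the mark frame the housing sits at about (-146, +6), which fits the task text. I'll push with the open fingers as a two-point pusher, and lean back more as it advances.

Emit:
drive_tool(
  plan=[
    [0,0,0.9,0,0,0,1],
    [0,0,0.9,0,0,0,1],
    [0,0,0.9,0,0,0,1],
    [0,0,0.9,0,0,0,1],
    [0,0,0.9,0,0,0,1],
    [0,0,0.9,0,0,0,1],
    [0,0,0,0.3,-0.98,0,1],
    [0,0,0,0.3,-0.98,0,1],
    [0,0,0,0.3,-0.98,0,1],
    [0,0,0,0.3,-0.98,0,1],
    [0,0,0,0.3,-0.98,0,1],
    [0,0,0,0.3,-0.98,0,1],
  ],
)

```text
time_s: 2.5
position: [256.6, -438.5, 211.2]
tcp_rot: [[0.98, -0.197, 0.0], [-0.197, -0.98, -0.0], [0.0, 0.0, -1.0]]
ft_force: [-0.3, 0.3, 0.8]
grip_width: 1.004
grip_force: 0.0
```

Emit:
drive_tool(
  plan=[
    [0,0,0,0.3,-0.98,0,1],
    [0,0,0,0.3,-0.98,0,1],
    [0,0,0,0.3,-0.98,0,1],
    [0,0,0,0.3,-0.98,0,1],
    [0,0,0,0.3,-0.98,0,1],
    [0,0,0,0.3,-0.98,0,1],
    [0,0,0,0.3,-0.98,0,1],
    [0,0,0,0.3,-0.98,0,1],
    [0,0,0,0.3,-0.98,0,1],
    [0,0,0,0.3,-0.98,0,1],
    [0,0,0,0.3,-0.98,0,1],
    [0,0,0,0.3,-0.98,0,1],
  ],
)

```text
time_s: 3.7
position: [432.1, -113.8, 211.3]
tcp_rot: [[0.98, -0.197, 0.001], [-0.197, -0.98, -0.0], [0.001, 0.0, -1.0]]
ft_force: [-0.1, 0.0, 0.5]
grip_width: 0.995
grip_force: 0.0
```

Emit:
drive_tool(
  plan=[
    [0,0,0,0.3,-0.98,0,1],
    [0,0,0,0.3,-0.98,0,1],
    [0,0,0,0.3,-0.98,0,1],
    [0,0,0,0.3,-0.98,0,1],
    [0,0,0,0,0,0.8,1],
    [0,0,0,0,0,0.8,1],
    [0,0,0,0,0,0.8,1],
    [0,1,0,0,0,0,1],
    [0,1,0,0,0,0,1],
    [0,1,0,0,0,0,1],
    [0,1,0,0,0,0,1],
    [0,0,0,0,0,0,1],
  ],
)

```text
time_s: 4.9
position: [487.0, -6.5, 138.0]
tcp_rot: [[0.922, -0.196, 0.333], [-0.184, -0.981, -0.067], [0.339, 0.001, -0.941]]
ft_force: [-0.4, 0.0, 0.0]
grip_width: 0.997
grip_force: 0.0
```

Emit:
drive_tool(
  plan=[
    [0,0,0,-0.29,0,0.82,1],
    [0,0,0,-0.29,0,0.82,1],
    [0,0,0,-0.29,0,0.82,1],
    [0,0,0,-0.29,0,0.82,1],
    [0,0,0,-0.29,0,0.82,1],
    [0,0,0,0,0,0,1],
    [0,0,0,0.31,0,0.11,1],
    [0,0,0,0.31,0,0.11,1],
    [0,0,0,0.31,0,0.11,1],
    [0,0,0,0.31,0,0.11,1],
    [0,0,0,0,0,0,1],
    [0,0,0,0,0,0,1],
  ],
)

```text
time_s: 6.1
position: [535.3, -15.1, 24.4]
tcp_rot: [[0.926, -0.201, 0.32], [-0.188, -0.979, -0.073], [0.328, 0.007, -0.945]]
ft_force: [0.1, -0.7, -0.2]
grip_width: 0.999
grip_force: 0.0
```

```bash
cat > look.py <<'E'
import sys
from h import *
M=(705.7,-51.6,-.2025)   # mark in the scene camera's (biased) frame
g=[float(a) for a in sys.argv[1:4]]
v=cloud("scene"); q,i=fit("housing",[v],g); print(q,i,"in mark",rel(M,q)); s=r.read_state(); 
print(s["position"].round(1),"tcp in mark",rel((707,-50.2,-.2025),(*s["position"][:2],0))[:2],s["ft_force"].round(1))
E
python3 look.py 570 -16 -.1
```

```text
[ 5.639804e+02 -1.629000e+01 -8.290000e-02] 0.945 in mark [-1.45925e+02  6.08600e+00  1.20000e-01]
[534.8 -15.   24.2] tcp in mark [-1.7576e+02 -1.6100e-01] [-0.3 -0.4 -0.6]
```

Run:
```python
from h import *
p,_=r.grab_frame("scene"); cv2.imwrite("pics/s2.png",cv2.resize(p[100:340,190:460,::-1],None,fx=2.4,fy=2.4,interpolation=cv2.INTER_CUBIC))
```

```text
(no output)
```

View pics/s2.png

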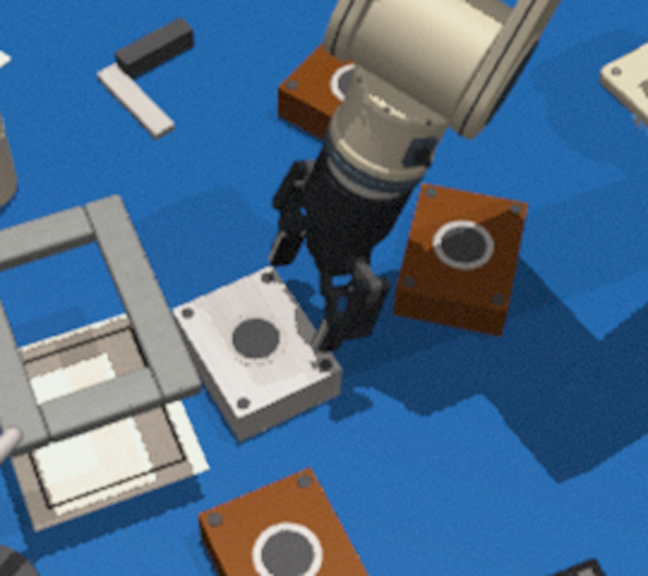

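The crop shows both open fingertips resting above the housing's top at (325,345), so the tips are too high. I back off, go lower and push again.

Emit:
drive_tool(
  plan=[
    [0,0,0,-0.7,0,-0.25,1],
    [0,0,0,-0.7,0,-0.25,1],
    [0,0,0,0,0,0,1],
    [0,0,0,-0.21,0,0.6,1],
    [0,0,0,0,0,0,1],
    [0,0,0,0.31,0,0.11,1],
    [0,0,0,0.31,0,0.11,1],
    [0,0,0,0.31,0,0.11,1],
    [0,0,0,0.31,0,0.11,1],
    [0,0,0,0.31,0,0.11,1],
    [0,0,0,0.31,0,0.11,1],
    [0,0,0,0,0,0,1],
  ],
)

```text
time_s: 7.4
position: [555.7, -18.0, 13.1]
tcp_rot: [[0.93, -0.202, 0.307], [-0.189, -0.979, -0.072], [0.315, 0.008, -0.949]]
ft_force: [-0.0, 0.1, 0.2]
grip_width: 1.002
grip_force: 0.0
```

```bash
python3 look.py 580 -19 -.15
```

```text
[ 5.641141e+02 -1.570160e+01 -9.260000e-02] 0.888 in mark [-1.45913e+02  6.68900e+00  1.10000e-01]
[554.4 -17.9  12.7] tcp in mark [-155.967    0.956] [ 0.3 -0.   0.2]
```

Run:
```python
from h import *
p,W,c=cloud("scene"); hsv=cv2.cvtColor(p,cv2.COLOR_RGB2HSV)
m=(abs(W[...,0]-550)<60)&(abs(W[...,1]+18)<80)&(hsv[...,2]<90)&(W[...,2]>5)&(W[...,2]<120)
P=W[m]; s=r.read_state(); T=s["tcp_rot"]; L=(P-s["position"])@T
for lo in range(-70,71,10):
    k=(L[:,1]>=lo)&(L[:,1]<lo+10)
    if k.sum()>5: print(lo,k.sum(),"zmax tool",np.percentile(L[k,2],[50,90,98]).round(),"xt",np.percentile(L[k,0],[5,95]).round(),"Z",np.percentile(P[k,2],[2,10]).round())
print(s["position"],T.round(3))
cv2.imwrite("pics/s3.png",cv2.resize(p[130:290,210:410,::-1],None,fx=3.5,fy=3.5,interpolation=cv2.INTER_CUBIC))
```

```text
-70 214 zmax tool [-19.   1.  12.] xt [-27.  35.] Z [ 6. 10.]
-60 105 zmax tool [-56. -36. -18.] xt [-33.  11.] Z [18. 37.]
-50 106 zmax tool [-77. -38. -32.] xt [-26.  13.] Z [39. 41.]
-40 55 zmax tool [-101.  -93.  -87.] xt [-6. 17.] Z [ 98. 104.]
-30 38 zmax tool [-96. -24. -20.] xt [-13.  27.] Z [31. 42.]
-20 74 zmax tool [-25. -21. -19.] xt [-4. 32.] Z [39. 40.]
-10 89 zmax tool [-26. -20. -19.] xt [-0. 35.] Z [38. 40.]
0 82 zmax tool [-25. -20. -18.] xt [ 7. 33.] Z [37. 39.]
10 18 zmax tool [-98. -19.  13.] xt [-1. 31.] Z [ 6. 30.]
20 13 zmax tool [-102.   12.   15.] xt [10. 64.] Z [17. 20.]
30 17 zmax tool [-99.  -9.   5.] xt [14. 62.] Z [27. 40.]
40 167 zmax tool [-58. -38. -17.] xt [-11.  12.] Z [40. 47.]
50 46 zmax tool [-88. -79. -50.] xt [-6. 12.] Z [63. 91.]
60 71 zmax tool [-92. -86. -80.] xt [-6. 12.] Z [91. 96.]
70 11 zmax tool [-91. -87. -82.] xt [ 9. 12.] Z [95. 99.]
[553.58101925 -17.85322169  12.51740315] [[ 0.931 -0.201  0.305]
 [-0.188 -0.98  -0.072]
 [ 0.313  0.01  -0.95 ]]
```

View pics/s3.png

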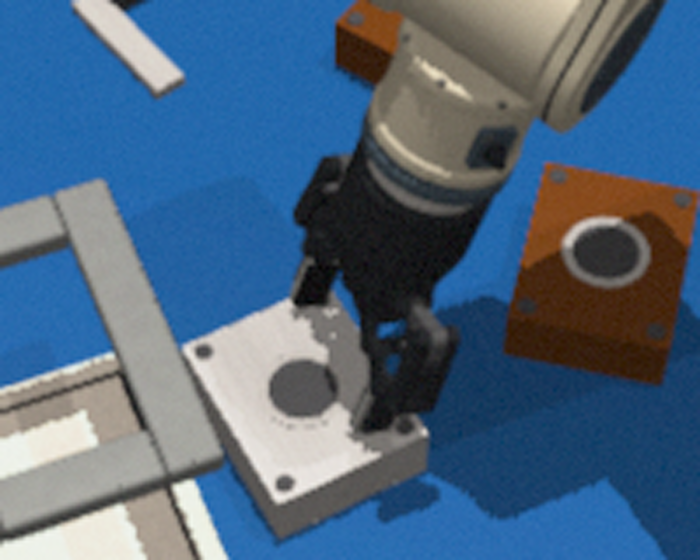

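The crop shows the fingertips still just above the top face at (370,420): open tips sit about 30 mm behind the TCP. I back off and half close, which swings the tips forward.

Emit:
drive_tool(
  plan=[
    [0,0,0,-0.75,0,-0.25,1],
    [0,0,0,-0.75,0,-0.25,1],
    [0,0,0,-0.75,0,-0.25,0],
    [0,0,0,0,0,0,0],
    [0,0,0,0,0,0,0],
    [0,0,0,0,0,0,0],
    [0,0,0,0,0,0,0],
    [0,0,0,0,0,0,0],
  ],
)

```text
time_s: 8.3
position: [486.4, -4.0, 15.9]
tcp_rot: [[0.933, -0.2, 0.3], [-0.188, -0.98, -0.07], [0.308, 0.009, -0.951]]
ft_force: [-1.1, 0.4, -0.3]
grip_width: 0.501
grip_force: 0.0
```

```bash
cat > tip.py <<'E'
from h import *
p,W,c=cloud("scene"); hsv=cv2.cvtColor(p,cv2.COLOR_RGB2HSV); s=r.read_state(); T=s["tcp_rot"]; L=(W-s["position"])@T
m=(abs(L[...,0])<25)&(abs(L[...,1])<65)&(L[...,2]>-65)&(L[...,2]<8)&(hsv[...,2]<75)&(hsv[...,1]<120)&(W[...,2]>4)
for lo in range(-70,71,10):
    k=m&(L[...,1]>=lo)&(L[...,1]<lo+10)
    if k.sum()>5: print(lo,k.sum(),"tool z",np.percentile(L[k][:,2],[50,90,98]).round(),"xt",np.percentile(L[k][:,0],[5,95]).round(),"Z",np.percentile(W[k][:,2],[2,10]).round())
print(s["position"].round(1),T.round(3),s["grip_width"])
E
python3 tip.py
```

```text
-40 45 tool z [-46. -36. -34.] xt [-5.  6.] Z [46. 51.]
-30 32 tool z [-49. -32. -31.] xt [ 4. 10.] Z [46. 48.]
20 94 tool z [-46. -28. -26.] xt [-8. 10.] Z [40. 43.]
[486.2  -4.   15.8] [[ 0.933 -0.2    0.3  ]
 [-0.188 -0.98  -0.07 ]
 [ 0.308  0.009 -0.951]] 0.5033188396326178
```

Run:
```python
from h import *
s=r.read_state(); print(s["joint_positions"].round(1),s["position"].round(1),s["qd"].round(2))
```

```text
[  1.   29.9 128.1 -44.    6.2 145.6] [486.2  -4.   15.8] [-0.03 -0.03  0.33 -0.08  0.02 -0.23]
```

Joints 5 and 6 are on their limits: at this close range a lean runs the wrist into its singularity, which is why the tool drifted. I stand the tool up, move, and gather joint readings to identify the kinematics.

Emit:
drive_tool(
  plan=[
    [0,0,0,0.3,0,-0.9,0],
    [0,0,0,0.3,0,-0.9,0],
    [0,-0.9,0,0,0,0,0],
    [0,-0.9,0,0,0,0,0],
    [0,-0.9,0,0,0,0,0],
    [0,-0.9,0,0,0,0,0],
    [0,0,0,0,0,0,0],
  ],
)

```text
time_s: 9.05
position: [489.6, -5.1, 64.9]
tcp_rot: [[0.979, -0.202, 0.0], [-0.202, -0.979, -0.013], [0.003, 0.012, -1.0]]
ft_force: [0.4, -0.5, -0.7]
grip_width: 0.501
grip_force: 0.0
```

```bash
cat > rec.py <<'E'
from plant import r; import numpy as np
s=r.read_state(); print(s["time_s"],s["joint_positions"].round(1),s["position"].round(1),s["tcp_rot"].round(3).tolist())
open("rec.txt","a").write(repr((s["joint_positions"].tolist(),s["position"].tolist(),s["tcp_rot"].tolist()))+"\n")
E
python3 rec.py
```

```text
9.05 [ -1.5  26.6 115.4  -1.2  38.  101.1] [489.6  -5.1  64.9] [[0.979, -0.202, 0.0], [-0.202, -0.979, -0.013], [0.003, 0.012, -1.0]]
```

Emit:
drive_tool(
  plan=[
    [0,0,0,0,0,-0.9,0],
    [0,0,0,0,0,-0.9,0],
    [0,0,0,0,0,-0.9,0],
    [0,0,0,0,0,-0.9,0],
    [0,0,0,0,0,-0.9,0],
  ],
)

```text
time_s: 9.55
position: [486.1, -3.0, 199.9]
tcp_rot: [[0.98, -0.201, -0.002], [-0.201, -0.98, -0.014], [0.001, 0.014, -1.0]]
ft_force: [0.7, -0.5, -0.2]
grip_width: 0.5
grip_force: 0.0
```

```bash
python3 rec.py
cat > kin.py <<'E'
import numpy as np
from scipy.optimize import least_squares
from scipy.spatial.transform import Rotation as Ro
def fk(q,k,upto=None):
    a1,d1,a2,e,a4,L=k; q=np.radians(q)
    ry=lambda a:Ro.from_euler("y",a).as_matrix(); rz=lambda a:Ro.from_euler("z",a).as_matrix()
    R=rz(q[0]); p=R@[a1,0,d1]; R=R@ry(q[1]); p=p+R@[0,0,a2]; R=R@ry(q[2]); p=p+R@[e,0,a4]; R=R@rz(q[3])@ry(q[4]); R=R@rz(q[5]); p=p+R@[0,0,L]; return p,R
D=[([-75.458,24.242,93.386,0,62.373,-1.089],[168.41,-601.86,211.02],[[.963019,.269433,0],[.269433,-.963019,0],[0,0,-1]]),
   ([1.,29.9,128.1,-44,6.2,145.6],[486.2,-4,15.8],[[.933,-.2,.3],[-.188,-.98,-.07],[.308,.009,-.951]])]
D+=[eval(l) for l in open("rec.txt")]
def fitk():
    f=lambda k:np.concatenate([fk(q,k)[0]-p for q,p,_ in D])
    o=least_squares(f,[0,350,425,0,400,200],x_scale=100); return o.x,np.abs(o.fun).max()
if __name__=="__main__":
    k,e=fitk(); print(k.round(1),e)
    for q,p,R in D: print((fk(q,k)[1].T@np.array(R)).round(2).tolist())
E
python3 kin.py
```

```text
9.55 [ -1.2  13.5 111.1  -0.9  55.5 100.9] [486.1  -3.  199.9] [[0.98, -0.201, -0.002], [-0.201, -0.98, -0.014], [0.001, 0.014, -1.0]]
[  5.4 249.8 567.1  69.8 471.2 276.6] 11.875534701439847
[[-0.0, -1.0, -0.0], [1.0, -0.0, -0.0], [0.0, -0.0, 1.0]]
[[-0.0, -1.0, -0.0], [1.0, -0.0, -0.0], [0.0, -0.0, 1.0]]
[[0.0, -1.0, 0.0], [1.0, 0.0, 0.0], [-0.0, 0.0, 1.0]]
[[0.0, -1.0, 0.0], [1.0, 0.0, 0.0], [-0.0, 0.0, 1.0]]
```

```bash
sed -i 's/a1,d1,a2,e,a4,L=k/a1,d1,a2,e,a4,L,c,b=k/; s/R=R@ry(q\[2\]); p=p+R@\[e,0,a4\]/R=R@ry(q[2]); p=p+R@[e,b,a4]/; s/R=R@rz(q\[3\])@ry(q\[4\]);/R=R@rz(q[3])@ry(q[4]); p=p+R@[c,0,0];/; s/\[0,350,425,0,400,200\]/[0,350,425,0,400,200,0,0]/' kin.py
cat >> kin.py <<'E'
    print(np.round([fk(q,k)[0]-p for q,p,_ in D],1))
E
python3 kin.py
```

```text
[5.000e-01 3.080e+02 5.631e+02 7.720e+01 4.850e+02 3.171e+02 9.000e-01
 1.190e+01] 0.10070555718745311
[[-0.0, -1.0, -0.0], [1.0, -0.0, -0.0], [0.0, -0.0, 1.0]]
[[-0.0, -1.0, -0.0], [1.0, -0.0, -0.0], [0.0, -0.0, 1.0]]
[[0.0, -1.0, 0.0], [1.0, 0.0, 0.0], [-0.0, 0.0, 1.0]]
[[0.0, -1.0, 0.0], [1.0, 0.0, 0.0], [-0.0, 0.0, 1.0]]
[[-0.   0.   0. ]
 [-0.  -0.   0.1]
 [ 0.   0.  -0.1]
 [-0.   0.   0. ]]
```

```bash
cat >> kin.py <<'E'
LO=np.array([-172.04,-51.8,4.93,-75.15,6.16,-145.62]);HI=np.array([172.04,120.97,147.93,255.16,154.13,145.62])
C=np.array([[0,-1,0],[1,0,0],[0,0,1.]])
def pose(yaw,lean,flip=False):
    # tool x forward/up, y right, z forward/down
    R=Ro.from_euler("z",yaw).as_matrix()@np.array([[1,0,0],[0,-1,0],[0,0,-1.]])@Ro.from_euler("y",lean).as_matrix()
    if flip: R=R@Ro.from_euler("z",np.pi).as_matrix()
    return R
def ik(p,R,k,seed):
    f=lambda q:np.concatenate([fk(q,k)[0]-p,200*(fk(q,k)[1]@C-R).ravel()])
    o=least_squares(f,np.clip(seed,LO+.1,HI-.1),bounds=(LO,HI),x_scale=20); return o.x,np.abs(o.fun).max()
M=np.array([707,-50.2]); my=-.2025
def m2w(x,y,z): c,s=np.cos(my),np.sin(my); return np.array([M[0]+c*x-s*y,M[1]+s*x+c*y,z])
E
python3 - <<'E'
from kin import *
k,e=fitk()
for nm,mx,myy,z in(("push0",-222,0,12),("push1",-130,0,12),("pushmid",-90,0,12),("push2",-50,0,12),("place",-108,-39,10)):
  for lean in(0,20,35,42,50):
    out=[]
    for flip in(0,1):
      for j4 in(0,180):
        p=m2w(mx,myy,z); q,er=ik(p,pose(my,np.radians(lean),flip),k,[0,40,110,j4,30,(90 if not flip else -90)-(j4 if not flip else -j4)])
        if er<1: out.append((flip,j4,q.round().astype(int).tolist()))
    print(nm,lean,out)
E
```

```text
push0 0 [(0, 0, [-2, 32, 116, 0, 31, 100]), (1, 0, [-2, 32, 116, 0, 31, -80])]
push0 20 []
push0 35 [(0, 180, [4, 36, 137, 198, 29, -94]), (1, 180, [4, 36, 137, 198, 29, 86])]
push0 42 [(0, 180, [5, 41, 140, 196, 43, -89]), (1, 180, [5, 41, 140, 196, 43, 91])]
push0 50 [(0, 180, [7, 49, 142, 196, 61, -86]), (1, 180, [7, 49, 142, 196, 61, 94])]
push1 0 [(0, 0, [-4, 37, 105, 0, 38, 98]), (1, 0, [-4, 37, 105, 0, 38, -82])]
push1 20 [(0, 0, [-2, 34, 118, -23, 9, 122]), (1, 0, [-2, 34, 118, -23, 9, -58])]
push1 35 [(0, 180, [0, 37, 127, 201, 19, -100]), (1, 180, [0, 37, 127, 201, 19, 80])]
push1 42 [(0, 180, [1, 40, 130, 196, 32, -94]), (1, 180, [1, 40, 130, 196, 32, 86])]
push1 50 [(0, 180, [2, 46, 133, 194, 48, -91]), (1, 180, [2, 46, 133, 194, 48, 89])]
pushmid 0 [(0, 0, [-4, 39, 99, 0, 41, 98]), (1, 0, [-4, 39, 99, 0, 41, -82])]
pushmid 20 [(0, 0, [-2, 36, 113, -15, 12, 114]), (1, 0, [-2, 36, 113, -15, 12, -66])]
pushmid 35 [(0, 180, [-1, 38, 122, 203, 16, -104]), (1, 180, [-1, 38, 122, 203, 16, 76])]
pushmid 42 [(0, 180, [0, 40, 125, 196, 28, -96]), (1, 180, [0, 40, 125, 196, 28, 84]
[... 266 characters left out ...]
0, [-2, 39, 117, 208, 12, -109]), (1, 180, [-2, 39, 117, 208, 12, 71])]
push2 42 [(0, 180, [-1, 41, 121, 197, 24, -98]), (1, 180, [-1, 41, 121, 197, 24, 82])]
push2 50 [(0, 180, [0, 45, 124, 194, 39, -94]), (1, 180, [0, 45, 124, 194, 39, 86])]
place 0 [(0, 0, [-8, 38, 102, 0, 39, 94]), (0, 180, [-8, 38, 102, 0, 39, 94]), (1, 0, [-8, 38, 102, 0, 39, -86])]
place 20 [(0, 0, [-7, 35, 116, -11, 9, 105]), (1, 0, [-7, 35, 116, -11, 9, -75])]
place 35 [(0, 180, [-6, 37, 125, 191, 18, -96]), (1, 180, [-6, 37, 125, 191, 18, 84])]
place 42 [(0, 180, [-5, 41, 128, 188, 31, -92]), (1, 180, [-5, 41, 128, 188, 31, 88])]
place 50 [(0, 180, [-5, 46, 131, 187, 47, -91]), (1, 180, [-5, 46, 131, 187, 47, 89])]
```

The kinematic fit closes to 0.1 mm. Leans of 35–50° need the wrist in its other branch (j4≈190). I push the first ~70 mm with the tool upright, clear of the frame, and then flip the wrist in free space.

Emit:
drive_tool(
  plan=[
    [0,0,0,0,0,0.89,0],
    [0,0,0,0,0,0.89,0],
    [0,0,0,0,0,0.89,0],
    [0,0,0,0,0,0.89,0],
    [0,0,0,0,0,0.89,0],
    [0,0,0,0,0,0.89,0],
    [0,0,0,0,0,0.89,0],
    [0,0,0,0.33,0,0,0],
    [0,0,0,0.33,0,0,0],
    [0,0,0,0.33,0,0,0],
    [0,0,0,0.33,0,0,0],
    [0,0,0,0,0,0,0],
  ],
)

```text
time_s: 10.75
position: [528.3, -13.7, 13.8]
tcp_rot: [[0.98, -0.201, 0.002], [-0.201, -0.98, -0.013], [0.005, 0.013, -1.0]]
ft_force: [0.6, -0.9, -0.1]
grip_width: 0.504
grip_force: 0.0
```

```bash
python3 look.py 580 -19 -.15
```

```text
[ 5.77639e+02 -2.11128e+01 -3.42100e-01] 0.849 in mark [-131.576    4.109   -0.14 ]
[527.6 -13.6  13.7] tcp in mark [-183.11    -0.231] [-0.5  0.3  0.3]
```

```bash
python3 - <<'E'
s=open("h.py").read()
s=s.replace("ms.append((M,c))","""hv=cv2.cvtColor(p,cv2.COLOR_RGB2HSV)
        ig=((hv[...,2]<85)&(hv[...,1]<110))|((W[...,2]>48)&(n=="housing")); ig=cv2.dilate(ig.astype(np.uint8),np.ones((3,3)))
        ms.append((M,c,cv2.resize(ig,None,fx=S,fy=S,interpolation=cv2.INTER_NEAREST)==0))""").replace("for M,c in ms:","for M,c,ok in ms:").replace("e+=1-(I&M).sum()/(I|M).sum()","e+=1-(I&M&ok).sum()/((I|M)&ok).sum()")
open("h.py","w").write(s)
E
sed -i '$a cv2.imwrite("pics/dbg.png",cv2.resize(np.hstack([v[0][120:320,190:400,::-1],np.dstack([mask("housing",v[0],v[1],g)*255,(render("housing",v[2],q)[::S,::S])*255,v[0][...,0]])[120:320,190:400]]),None,fx=1.9,fy=1.9))' look.py
python3 look.py 580 -19 -.15;python3 look.py 580 -19 -.3
```

```text
[ 5.853407e+02 -2.469690e+01 -1.702000e-01] 0.967 in mark [-1.23311e+02  2.14700e+00  3.20000e-02]
[526.9 -13.5  13.5] tcp in mark [-183.762   -0.294] [ 0.  -1.3 -0.4]
[ 5.854401e+02 -2.381710e+01 -1.707000e-01] 0.968 in mark [-1.2339e+02  3.0290e+00  3.2000e-02]
[526.4 -13.5  13.3] tcp in mark [-184.298   -0.348] [-0.1  0.1  0. ]
```

View pics/dbg.png

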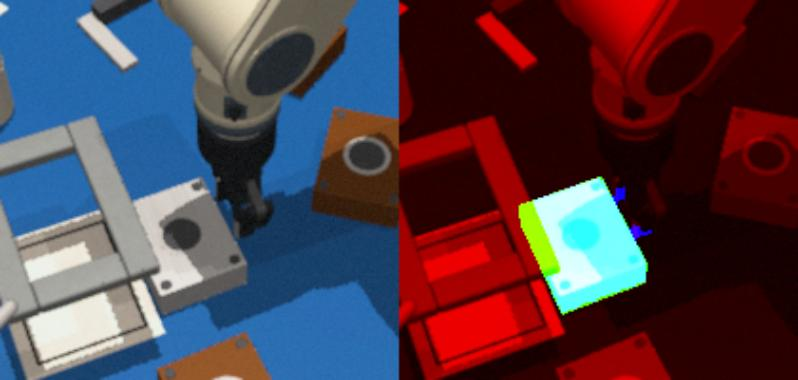

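The mask overlay matches, with the housing now at (-123, 2.5) mm and 0.03 rad in the mark frame, moving squarely. I continue upright, then retreat and rise.

Emit:
drive_tool(
  plan=[
    [0,0,0,0.27,0.01,0,0],
    [0,0,0,0.27,0.01,0,0],
    [0,0,0,0.27,0.01,0,0],
    [0,0,0,0.27,0.01,0,0],
    [0,0,0,0.27,0.01,0,0],
    [0,0,0,0.27,0.01,0,0],
    [0,0,0,-0.9,0,0,0],
    [0,0,0,-0.9,0,0,0],
    [0,0,0,-0.3,0,-1,0],
    [0,0,0,0,0,-1,0],
    [0,0,0,0,0,-1,0],
    [0,0,0,0,0,-1,0],
  ],
)

```text
time_s: 12.1
position: [511.7, -10.7, 134.2]
tcp_rot: [[0.98, -0.2, -0.001], [-0.2, -0.98, -0.013], [0.001, 0.013, -1.0]]
ft_force: [0.9, 0.7, 0.9]
grip_width: 0.499
grip_force: 0.0
```

Emit:
drive_tool(
  plan=[
    [0,0,0,0,0,-1,0],
    [0,0,0,0,0,-1,0],
    [0,0,0,0,0,-1,0],
    [0,0,0,0,0,-1,0],
    [0,0,0,0,0,0,0],
  ],
)

```text
time_s: 12.6
position: [514.6, -9.2, 257.3]
tcp_rot: [[0.98, -0.2, 0.007], [-0.2, -0.98, -0.013], [0.009, 0.012, -1.0]]
ft_force: [0.2, 0.6, 0.5]
grip_width: 0.499
grip_force: 0.0
```

```bash
python3 rec.py; python3 look.py 630 -34 -.2
cat > flip.py <<'E'
from kin import *
from plant import r
k,e=fitk(); print(e); s=r.read_state(); q0=s["joint_positions"]
import sys
p1=m2w(*[float(a) for a in sys.argv[1:4]]); R1=pose(my,np.radians(float(sys.argv[4])),int(sys.argv[6])); N=int(sys.argv[5])
q1,er=ik(p1,R1,k,[0,30,130,195,40,-90 if not int(sys.argv[6]) else 90]); print(q0.round(1),q1.round(1),er)
dip=float(sys.argv[7])
path=[]
for i in range(N+1):
    u=i/N; q=q0+(q1-q0)*u; q[4]-=dip*np.sin(np.pi*u); path.append(q)
P=[fk(q,k) for q in path]; P=[(p,R@C) for p,R in P]
print("min z",min(p[2] for p,_ in P),"x,y range",np.ptp([p for p,_ in P],0).round(),np.max([p for p,_ in P],0).round(),np.min([p for p,_ in P],0).round())
rows=[]
for (p,R),(pn,Rn) in zip(P,P[1:]):
    w=Ro.from_matrix(R.T@Rn).as_rotvec(degrees=True)/5; rows.append([*(round(float(v),2) for v in w),*(round(float(v),2) for v in R.T@(pn-p)/30)])
print("max",np.abs(rows).max(0)); print(rows)
E
python3 flip.py -150 0 150 42 24 0 25
```

```text
12.6 [ -1.9  11.6 104.9  -0.8  63.1 100. ] [514.6  -9.2 257.3] [[0.98, -0.2, 0.007], [-0.2, -0.98, -0.013], [0.009, 0.012, -1.0]]
[ 6.285239e+02 -3.630080e+01 -1.955000e-01] 0.83 in mark [-7.8676e+01 -5.3500e-01  7.0000e-03]
[513.3  -9.2 255. ] tcp in mark [-197.986    1.192] [-1.2  0.1 -1.1]
0.10458037194287328
[ -1.9  11.7 105.1  -0.8  63.  100. ] [   1.8   18.1  131.8  219.4   14.2 -118.5] 1.1368683772161603e-13
min z 150.00000000000009 x,y range [176. 162. 139.] [689. 142. 289.] [513. -20. 150.]
max [1.66 1.16 0.93 0.78 1.57 0.21]
[[1.66, 0.62, -0.93, 0.35, -1.57, 0.21], [1.42, 0.86, -0.75, 0.57, -1.32, 0.21], [1.14, 1.03, -0.59, 0.71, -1.04, 0.2], [0.84, 1.13, -0.44, 0.78, -0.74, 0.18], [0.53, 1.16, -0.32, 0.78, -0.45, 0.16], [0.24, 1.11, -0.23, 0.72, -0.17, 0.13], [-0.02, 1.0, -0.15, 0.6, 0.06, 0.11], [-0.23, 0.85, -0.09, 0.45, 0.25, 0.08], [-0.38, 0.68, -0.05, 0.28, 0.38, 0.05], [-0.47, 0.49, -0.02, 0.11, 0.46, 0.03], [-0.51, 0.31, -0.0, -0.06, 0.5, 0.01], [-0.51, 0.16, 0.0, -0.2, 0.49, -0.01], [-0.48, 0.03, 0.01, -0.32, 0.46, -0.02], [-0.42, -0.06, 0.01, -0.4, 0.41, -0.02], [-0.36, -0.11, 0.0, -0.45, 0.36, -0.03], [-0.31, -0.13, -0.0, -0.46, 0.31, -0.03], [-0.27, -0.13, -0.01, -0.46, 0.28, -0.04], [-0.25, -0.11, -0.01, -0.44, 0.26, -0.04], [-0.26, -0.09, -0.02, -0.42, 0.27, -0.05], [-0.29, -0.08, -0.03, -0.4, 0.3, -0.05], [-0.34, -0.08, -0.04, -0.4, 0.35, -0.06], [-0.41, -0.1, -0.06, -0.42, 0.41, -0.07], [-0.47, -0.15, -0.08, -0.46, 0.47, -0.08], [-0.52, -0.22, -0.1, -0.53, 0.52, -0.08]]
```

```bash
python3 - <<'E'
s=open("flip.py").read()
a=s.index("path=[]"); b=s.index("P=[fk(q,k)")
s=s[:a]+'''def qq(u): q=q0+(q1-q0)*u; q[4]-=dip*np.sin(np.pi*u); return q
us=np.linspace(0,1,600); F=[fk(qq(u),k) for u in us]; cc=[0]
for i in range(599):
    (p,R),(pn,Rn)=F[i],F[i+1]; cc.append(cc[-1]+max(np.abs(Ro.from_matrix(R.T@Rn).as_rotvec(degrees=True)).max()/4.5,np.linalg.norm(pn-p)/27,np.abs((qq(us[i+1])-qq(us[i]))/10).max()))
N=int(np.ceil(cc[-1])); print("rows",N); path=[qq(u) for u in np.interp(np.linspace(0,cc[-1],N+1),cc,us)]
'''+s[b:]
open("flip.py","w").write(s)
E
for d in 25 30 ; do python3 flip.py -150 0 100 45 24 0 $d; done
```

```text
0.10458037194287328
[ -1.9  11.7 105.1  -0.8  63.  100. ] [  2.3  27.4 134.1 201.7  27.3 -99.6] 1.1368683772161603e-13
rows 24
min z 99.99999999999989 x,y range [145. 171. 155.] [658. 151. 255.] [513. -20. 100.]
max [0.87 0.87 0.5  0.52 0.83 0.31]
[[0.87, 0.21, -0.5, 0.11, -0.83, 0.23], [0.87, 0.3, -0.47, 0.18, -0.81, 0.25], [0.86, 0.4, -0.45, 0.25, -0.79, 0.26], [0.84, 0.52, -0.42, 0.34, -0.75, 0.27], [0.81, 0.65, -0.38, 0.42, -0.7, 0.29], [0.74, 0.82, -0.35, 0.52, -0.61, 0.31], [0.55, 0.87, -0.26, 0.52, -0.42, 0.29], [0.34, 0.87, -0.18, 0.49, -0.22, 0.27], [0.15, 0.87, -0.12, 0.43, -0.03, 0.25], [-0.05, 0.82, -0.07, 0.33, 0.16, 0.23], [-0.22, 0.67, -0.02, 0.16, 0.3, 0.19], [-0.33, 0.5, 0.01, -0.0, 0.39, 0.15], [-0.38, 0.35, 0.02, -0.15, 0.43, 0.12], [-0.39, 0.23, 0.03, -0.26, 0.43, 0.09], [-0.38, 0.15, 0.03, -0.34, 0.42, 0.06], [-0.36, 0.1, 0.02, -0.38, 0.4, 0.04], [-0.35, 0.09, 0.01, -0.39, 0.39, 0.01], [-0.37, 0.1, -0.01, -0.37, 0.4, -0.01], [-0.41, 0.12, -0.03, -0.35, 0.44, -0.03], [-0.49, 0.13, -0.07, -0.33, 0.51, -0.06], [-0.6, 0.13, -0.1, -0.33, 0.6, -0.08], [-0.72, 0.09, -0.
[... 622 characters left out ...]
-0.33, 0.27], [0.24, 0.87, -0.15, 0.49, -0.14, 0.26], [0.05, 0.87, -0.09, 0.43, 0.06, 0.25], [-0.17, 0.79, -0.04, 0.29, 0.26, 0.23], [-0.32, 0.59, 0.01, 0.08, 0.39, 0.19], [-0.4, 0.39, 0.03, -0.11, 0.45, 0.15], [-0.42, 0.21, 0.04, -0.28, 0.46, 0.12], [-0.38, 0.08, 0.04, -0.41, 0.42, 0.1], [-0.33, -0.0, 0.04, -0.48, 0.36, 0.08], [-0.26, -0.03, 0.03, -0.5, 0.31, 0.06], [-0.22, -0.01, 0.02, -0.48, 0.26, 0.04], [-0.21, 0.05, 0.01, -0.42, 0.25, 0.02], [-0.25, 0.12, -0.01, -0.35, 0.29, -0.0], [-0.34, 0.18, -0.04, -0.29, 0.37, -0.03], [-0.46, 0.22, -0.08, -0.25, 0.48, -0.06], [-0.62, 0.22, -0.13, -0.24, 0.63, -0.09], [-0.78, 0.16, -0.18, -0.28, 0.78, -0.12], [-0.82, 0.05, -0.22, -0.32, 0.8, -0.13]]
```

```bash
cat >> flip.py <<'E'
from h import rel
print("TCP in mark:",[(*[int(v) for v in rel((*M,my),(p[0],p[1],0))[:2]],int(p[2])) for p,_ in P])
E
python3 flip.py -180 0 130 46 24 0 25
```

```text
0.10458037194287328
[ -1.9  11.7 105.1  -0.8  63.  100. ] [   3.8   21.8  137.6  205.2   26.6 -102. ] 1.1368683772161603e-12
rows 24
min z 129.99999999999983 x,y range [132. 171. 125.] [645. 157. 255.] [513. -14. 130.]
max [0.88 0.88 0.51 0.5  0.85 0.27]
[[0.88, 0.22, -0.51, 0.08, -0.85, 0.21], [0.88, 0.31, -0.48, 0.16, -0.83, 0.22], [0.88, 0.42, -0.46, 0.23, -0.82, 0.23], [0.86, 0.54, -0.43, 0.32, -0.79, 0.25], [0.83, 0.69, -0.4, 0.41, -0.74, 0.26], [0.75, 0.85, -0.36, 0.5, -0.65, 0.27], [0.54, 0.88, -0.27, 0.5, -0.44, 0.25], [0.34, 0.88, -0.19, 0.47, -0.25, 0.22], [0.14, 0.88, -0.13, 0.41, -0.06, 0.2], [-0.06, 0.84, -0.08, 0.32, 0.12, 0.17], [-0.23, 0.69, -0.03, 0.15, 0.27, 0.13], [-0.34, 0.52, -0.0, -0.01, 0.36, 0.08], [-0.39, 0.36, 0.02, -0.16, 0.41, 0.05], [-0.4, 0.24, 0.02, -0.27, 0.41, 0.02], [-0.39, 0.15, 0.02, -0.35, 0.4, -0.01], [-0.37, 0.1, 0.01, -0.39, 0.38, -0.03], [-0.36, 0.09, 0.0, -0.4, 0.37, -0.06], [-0.37, 0.1, -0.02, -0.38, 0.38, -0.08], [-0.42, 0.11, -0.04, -0.36, 0.43, -0.1], [-0.5, 0.13, -0.07, -0.34, 0.5, -0.13], [-0.6, 0.12, -0.11, -0.34, 0.6, -0.15], [-0.72, 0.07, -0.15, -0.37, 0.72, -0.18], [-0.78, -0.01, -0.19, -0.4, 0.77, -0.18], [-0.76, -0.1, -0.21, -0.43, 0.75, -0.17]]
TCP in mark: [(-198, 1, 255), (-195, 26, 248), (-191, 52, 243), (-186, 77, 240), (-180, 103, 239), (-171, 128, 239), (-159, 151, 242), (-147, 168, 245), (-135, 180, 248), (-122, 186, 250), (-111, 186, 249), (-103, 182, 245), (-98, 174, 239), (-97, 164, 230), (-100, 154, 220), (-104, 143, 209), (-111, 133, 198), (-118, 123, 187), (-126, 112, 177), (-133, 100, 168), (-140, 85, 160), (-148, 67, 152), (-157, 45, 144), (-168, 22, 137), (-180, 0, 129)]
```

Emit:
drive_tool(
  plan=[
    [0.88,0.22,-0.51,0.08,-0.85,0.21,0],
    [0.88,0.31,-0.48,0.16,-0.83,0.22,0],
    [0.88,0.42,-0.46,0.23,-0.82,0.23,0],
    [0.86,0.54,-0.43,0.32,-0.79,0.25,0],
    [0.83,0.69,-0.4,0.41,-0.74,0.26,0],
    [0.75,0.85,-0.36,0.5,-0.65,0.27,0],
    [0.54,0.88,-0.27,0.5,-0.44,0.25,0],
    [0.34,0.88,-0.19,0.47,-0.25,0.22,0],
    [0.14,0.88,-0.13,0.41,-0.06,0.2,0],
    [-0.06,0.84,-0.08,0.32,0.12,0.17,0],
    [-0.23,0.69,-0.03,0.15,0.27,0.13,0],
    [-0.34,0.52,0,0,0.36,0.08,0],
  ],
)

```text
time_s: 13.85
position: [643.4, 140.2, 234.6]
tcp_rot: [[0.758, 0.131, 0.639], [-0.168, -0.908, 0.385], [0.631, -0.399, -0.666]]
ft_force: [1.0, 0.4, 0.6]
grip_width: 0.502
grip_force: 0.0
```

```bash
python3 rec.py; python3 flip.py -180 0 130 46 24 0 5
```

```text
13.85 [  0.6  16.4 119.9  90.8  22.2  10.2] [643.4 140.2 234.6] [[0.758, 0.131, 0.639], [-0.168, -0.908, 0.385], [0.631, -0.399, -0.666]]
0.33236651207533896
[  0.6  16.4 119.9  90.8  22.2  10.2] [   3.9   21.9  137.7  205.2   26.8 -101.9] 3.126388037344441e-13
rows 12
min z 129.9999999999997 x,y range [113. 154. 104.] [643. 140. 234.] [531. -14. 130.]
max [0.76 0.35 0.21 0.45 0.76 0.19]
[[-0.16, 0.35, 0.01, -0.16, 0.19, 0.05], [-0.26, 0.29, 0.01, -0.21, 0.28, 0.01], [-0.34, 0.23, 0.01, -0.27, 0.35, -0.02], [-0.38, 0.18, 0.0, -0.32, 0.39, -0.05], [-0.42, 0.14, -0.01, -0.34, 0.42, -0.07], [-0.46, 0.12, -0.03, -0.36, 0.46, -0.1], [-0.5, 0.11, -0.05, -0.36, 0.5, -0.12], [-0.57, 0.1, -0.08, -0.36, 0.57, -0.14], [-0.66, 0.07, -0.12, -0.37, 0.65, -0.17], [-0.75, 0.02, -0.16, -0.4, 0.74, -0.19], [-0.76, -0.06, -0.19, -0.42, 0.76, -0.18], [-0.74, -0.13, -0.21, -0.45, 0.74, -0.17]]
TCP in mark: [(-100, 173, 234), (-101, 169, 228), (-104, 162, 220), (-107, 153, 211), (-111, 143, 201), (-117, 131, 191), (-124, 118, 181), (-131, 103, 172), (-138, 87, 163), (-147, 67, 154), (-156, 45, 145), (-167, 22, 137), (-180, 0, 129)]
```

Halfway, with j4 at 90° as planned. I finish the flip.

Emit:
drive_tool(
  plan=[
    [-0.16,0.35,0.01,-0.16,0.19,0.05,0],
    [-0.26,0.29,0.01,-0.21,0.28,0.01,0],
    [-0.34,0.23,0.01,-0.27,0.35,-0.02,0],
    [-0.38,0.18,0,-0.32,0.39,-0.05,0],
    [-0.42,0.14,-0.01,-0.34,0.42,-0.07,0],
    [-0.46,0.12,-0.03,-0.36,0.46,-0.1,0],
    [-0.5,0.11,-0.05,-0.36,0.5,-0.12,0],
    [-0.57,0.1,-0.08,-0.36,0.57,-0.14,0],
    [-0.66,0.07,-0.12,-0.37,0.65,-0.17,0],
    [-0.75,0.02,-0.16,-0.4,0.74,-0.19,0],
    [-0.76,-0.06,-0.19,-0.42,0.76,-0.18,0],
    [-0.74,-0.13,-0.21,-0.45,0.74,-0.17,0],
  ],
)

```text
time_s: 15.05
position: [529.4, -14.4, 129.9]
tcp_rot: [[0.683, -0.2, 0.702], [-0.139, -0.98, -0.144], [0.717, 0.001, -0.697]]
ft_force: [0.2, 0.3, -0.1]
grip_width: 0.499
grip_force: 0.0
```

```bash
cat > go.py <<'E'
# python3 go.py mx my z yaw lean : turn (tool units) then shift (tool units, after the turn)
import sys
from kin import *
from plant import r
k,e=fitk(); s=r.read_state(); a=[float(v) for v in sys.argv[1:]]
p=m2w(*a[:3]); R=pose(a[3],np.radians(a[4])); T=s["tcp_rot"]
print("joints",s["joint_positions"].round(1),"pos",s["position"].round(1)); q,er=ik(p,R,k,s["joint_positions"]); print("goal",p.round(1),"ik",q.round(1),round(er,2))
print("turn",(Ro.from_matrix(T.T@R).as_rotvec(degrees=True)/5).round(2),"shift",(R.T@(p-s["position"])/30).round(2))
E
python3 go.py -150 0 14 -.2025 45; python3 look.py 628 -36 -.2
```

```text
joints [   3.7   21.8  137.8  205.1   26.6 -101.9] pos [529.4 -14.4 129.9]
goal [560.1 -20.   14. ] ik [  2.3  42.  133.3 195.2  40.5 -91.7] 0.0
turn [-0.   -0.16  0.02] shift [-2.   -0.02  3.47]
[ 6.282878e+02 -3.637330e+01 -2.033000e-01] 0.84 in mark [-7.8893e+01 -6.5300e-01 -1.0000e-03]
[526.5 -15.6 128.4] tcp in mark [-183.735   -2.364] [-2.7 -0.4 -1.1]
```

Emit:
drive_tool(
  plan=[
    [0,0,0,-0.41,-0.02,0.72,0],
    [0,0,0,-0.41,-0.02,0.72,0],
    [0,0,0,-0.41,-0.02,0.72,0],
    [0,0,0,-0.41,-0.02,0.72,0],
    [0,0,0,-0.41,-0.02,0.72,0],
    [0,0,0,0,0,0,0],
    [0,0,0,0.23,0,0.24,0],
    [0,0,0,0.23,0,0.24,0],
    [0,0,0,0.23,0,0.24,0],
    [0,0,0,0.23,0,0.24,0],
    [0,0,0,0,0,0,0],
  ],
)

```text
time_s: 16.2
position: [607.5, -25.5, 14.0]
tcp_rot: [[0.677, -0.199, 0.708], [-0.14, -0.98, -0.141], [0.722, -0.003, -0.692]]
ft_force: [-0.4, -0.1, 0.1]
grip_width: 0.5
grip_force: 0.0
```

```bash
python3 look.py 640 -38 -.2;  python3 go.py -60 0 9 -.2025 45
```

```text
[ 6.407336e+02 -3.766640e+01 -2.150000e-01] 0.736 in mark [-6.6441e+01  5.8300e-01 -1.2000e-02]
[606.9 -25.5  13.8] tcp in mark [-103.012    4.097] [ 0.6 -0.1  0.4]
joints [  1.2  42.6 128.5 194.9  37.5 -92.9] pos [606.9 -25.5  13.8]
goal [648.2 -38.1   9. ] ik [ -0.6  42.8 123.  195.1  31.2 -95.2] 0.0
turn [-0.04 -0.24 -0.01] shift [0.9  0.14 1.13]
```

Emit:
drive_tool(
  plan=[
    [0,0,0,-0.12,0,-0.12,0],
    [0,0,0,-0.24,0,0.23,0],
    [0,0,0,0,0,0,0],
    [0,0,0,0.23,0,0.24,0],
    [0,0,0,0.23,0,0.24,0],
    [0,0,0,0.23,0,0.24,0],
    [0,0,0,0.23,0,0.24,0],
    [0,0,0,0.23,0,0.24,0],
    [0,0,0,0,0,0,0],
  ],
)

```text
time_s: 17.15
position: [652.1, -34.6, 3.3]
tcp_rot: [[0.677, -0.199, 0.709], [-0.139, -0.98, -0.142], [0.723, -0.003, -0.691]]
ft_force: [0.3, 0.1, -0.4]
grip_width: 0.503
grip_force: 0.0
```

```bash
python3 look.py 675 -45 -.2;  python3 go.py -40 4 5 -.2025 45
python3 - <<'E'
from h import *
p,W,c=cloud("scene"); cv2.imwrite("pics/s4.png",cv2.resize(p[150:340,150:360,::-1],None,fx=3,fy=3,interpolation=cv2.INTER_CUBIC))
E
```

```text
[ 6.730853e+02 -3.374750e+01 -5.317000e-01] 0.526 in mark [-35.539  10.928  -0.329]
[651.4 -34.5   3.3] tcp in mark [-57.606   4.233] [ 0.8 -0.  -0.5]
joints [-1.000e-01  4.430e+01  1.231e+02  1.946e+02  3.400e+01 -9.410e+01] pos [651.4 -34.5   3.3]
goal [668.6 -38.2   5. ] ik [ -0.6  43.6 120.5 195.9  29.6 -96.1] 0.0
turn [-0.04 -0.26 -0.  ] shift [0.46 0.01 0.37]
```

View pics/s4.png

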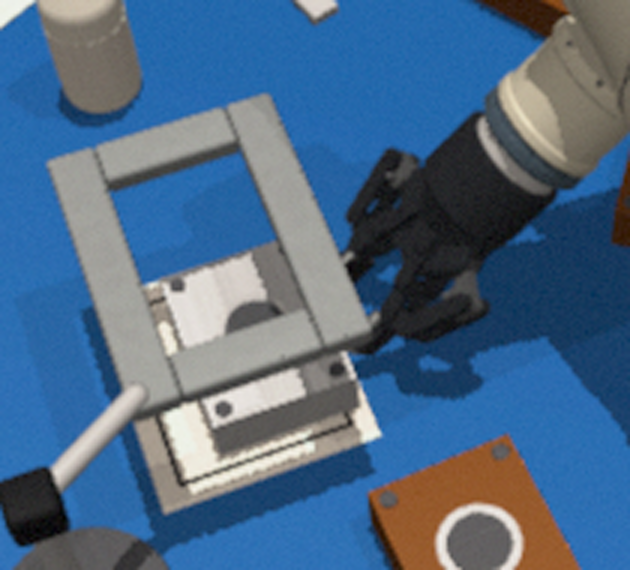

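The crop shows the housing under the frame, over the card. The outline is visible on the far side at (185,480) and on the left side, and the fingers are behind the near face. The fit must use only the housing's upper part here, because the card merges with it.

```bash
python3 - <<'E'
s=open("h.py").read()
s+='''
MODEL["htop"]=[B(-48,48,-60,60,26,40)]; ZR["htop"]=(26,55); RAD["htop"]=85; OFF["htop"]=0
_mask=mask
def mask(n,p,W,g):
    if n!="htop": return _mask(n,p,W,g)
    hv=cv2.cvtColor(p,cv2.COLOR_RGB2HSV); Z=cv2.medianBlur(np.nan_to_num(W[...,2]).astype(np.float32),5)
    m=(np.hypot(W[...,0]-g[0],W[...,1]-g[1])<85)&(Z>26)&(Z<55)&(hv[...,1]<110); return m.astype(np.uint8)
'''
s=s.replace('((W[...,2]>48)&(n=="housing"))','((cv2.medianBlur(np.nan_to_num(W[...,2]).astype(np.float32),3)>52)&(n in("housing","htop")))')
open("h.py","w").write(s)
E
sed -i 's/"housing"/"htop"/g; s#\[120:320,190:400#[150:340,150:360#g' look.py; python3 look.py 673 -40 -.2; python3 look.py 678 -45 -.2
```

```text
[ 6.859107e+02 -4.540880e+01 -2.008000e-01] 0.968 in mark [-2.063e+01  2.085e+00  2.000e-03]
[650.2 -34.3   2.9] tcp in mark [-58.8   4.2] [-0.1 -0.6  0.2]
[ 6.859169e+02 -4.541340e+01 -2.002000e-01] 0.97 in mark [-2.0623e+01  2.0810e+00  2.0000e-03]
[649.8 -34.2   2.7] tcp in mark [-59.214   4.221] [0.3 0.2 0.2]
```

View pics/dbg.png

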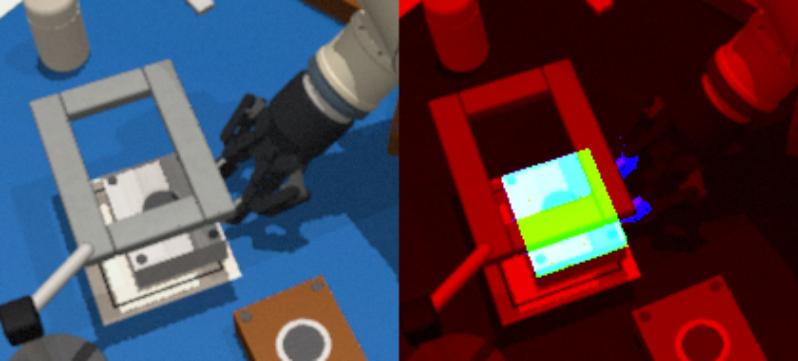

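The overlay fits well: housing at (-20.6, 2.1) mm, 0.00 rad in the mark frame. Final 20 mm now.

Emit:
drive_tool(
  plan=[
    [0,0,0,0.19,0.03,0.15,0],
    [0,0,0,0.19,0.03,0.15,0],
    [0,0,0,0.19,0.02,0.15,0],
    [0,0,0,0,0,0,0],
  ],
)

```text
time_s: 17.75
position: [671.6, -41.2, 5.7]
tcp_rot: [[0.678, -0.199, 0.708], [-0.139, -0.98, -0.142], [0.722, -0.003, -0.692]]
ft_force: [0.1, -0.0, -0.2]
grip_width: 0.502
grip_force: 0.0
```

```bash
python3 look.py 704 -50 -.2
```

```text
[ 7.054554e+02 -5.124340e+01 -1.976000e-01] 0.978 in mark [-0.311  0.3    0.005]
[671.5 -41.1   5.9] tcp in mark [-36.579   1.768] [ 0.8 -0.3  0.1]
```

The housing is in place at (-0.3, 0.3) mm, 0.005 rad. I retreat along the tool axis and plan the square's grasp.

Emit:
drive_tool(
  plan=[
    [0,0,0,0,0,-0.3,0],
    [0,0,0,0,0,-1,0],
    [0,0,0,0,0,-1,0],
    [0,0,0,0,0,-1,1],
    [0,0,0,0,0,-1,1],
    [0,0,0,0,0,-1,1],
    [0,0,0,0,0,0,1],
  ],
)

```text
time_s: 18.5
position: [555.7, -17.9, 117.6]
tcp_rot: [[0.678, -0.198, 0.707], [-0.139, -0.98, -0.141], [0.721, -0.003, -0.693]]
ft_force: [-0.5, 0.9, -0.4]
grip_width: 1.002
grip_force: 0.0
```

```bash
python3 rec.py; python3 look.py 704 -50 -.2
python3 - <<'E'
from kin import *
from h import *
k,e=fitk(); print(e); q0=r.read_state()["joint_positions"]
V=cloud("scene"),cloud("top")
for v in V: print(fit("square",[v],(512.6,-329,.078)))
print("mark_of",[[o["point"] for o in r.mark_of(n,"stock_grip")][:1] for n in("scene","top")])
sq=(512.6,-328.9,.078)
for off in(-50,):
  for lean in(35,40,45):
    for z in(8,100):
      x,y=(T2(sq)@[off,-39,1])[:2]; q,er=ik(np.array([x,y,z]),pose(sq[2],np.radians(lean)),k,q0+[-40,0,0,0,0,-40]); print(lean,z,x.round(1),y.round(1),q.round(1),er.round(2))
E
```

```text
18.5 [   2.7   25.   135.2  202.3   27.3 -100. ] [555.7 -17.9 117.6] [[0.678, -0.198, 0.707], [-0.139, -0.98, -0.141], [0.721, -0.003, -0.693]]
[ 7.055713e+02 -5.159430e+01 -1.937000e-01] 0.973 in mark [-0.127 -0.02   0.009]
[557.6 -18.  117.2] tcp in mark [-152.877    1.51 ] [ 0.9 -0.2 -0.6]
0.37632997648660194
(array([ 5.124772e+02, -3.289976e+02,  7.600000e-02]), np.float64(0.931))
(array([ 5.128173e+02, -3.268201e+02,  7.290000e-02]), np.float64(0.946))
mark_of [[[456.5, -367.3, 8.7]], [[456.6, -375.4, 10.2]]]
35 8 465.8 -371.7 [-55.3  39.4 117.3  83.2  29.9 -46.8] 0.0
35 100 465.8 -371.7 [-55.3  28.5 117.2  65.7  32.9 -26.3] 0.0
40 8 465.8 -371.7 [-57.6  41.2 118.4  91.6  34.6 -57.3] 0.0
40 100 465.8 -371.7 [-57.6  29.9 118.7  76.   35.8 -38.2] 0.0
45 8 465.8 -371.7 [-59.9  43.4 119.3  97.3  40.  -65.4] 0.0
45 100 465.8 -371.7 [-59.9  31.7 120.   84.2  39.9 -48.3] 0.0
```

```bash
sed -e 's/^p1=.*/a=[float(v) for v in sys.argv[1:]]; p1=np.array(a[:3]); R1=pose(a[3],np.radians(a[4]))/' -e 's/^q1,er=.*/q1,er=ik(p1,R1,k,q0+np.array(eval(sys.argv[7]))); print(q0.round(1),q1.round(1),er)/' -e 's/^dip=.*/dip=a[5]/' -e 's/a=\[float(v) for v in sys.argv\[1:\]\]/a=[float(v) for v in sys.argv[1:7]]/' flip.py > jgo.py; sed -i 's/^print("TCP in mark.*/print("TCP",[tuple(int(v) for v in p) for p,_ in P])/' jgo.py
python3 jgo.py 465.7 -370.6 70 .075 42 0 "[-58,5,-18,-115,8,40]"
```

```text
0.37632997648660194
[   2.6   25.5  134.8  202.2   27.3 -100. ] [-58.5  34.2 119.6  84.8  36.7 -48.9] 2.2737367544323206e-13
rows 16
min z 70.00000000000014 x,y range [148. 352.  60.] [614. -19. 130.] [ 466. -371.   70.]
max [0.18 0.31 0.19 0.72 0.89 0.37]
[[0.12, 0.31, -0.13, 0.57, 0.59, 0.37], [0.13, 0.28, -0.15, 0.5, 0.66, 0.35], [0.14, 0.24, -0.17, 0.41, 0.73, 0.32], [0.15, 0.19, -0.18, 0.31, 0.8, 0.26], [0.16, 0.13, -0.19, 0.18, 0.86, 0.2], [0.17, 0.07, -0.19, 0.05, 0.89, 0.12], [0.18, -0.0, -0.19, -0.09, 0.89, 0.03], [0.18, -0.07, -0.18, -0.22, 0.87, -0.06], [0.17, -0.12, -0.16, -0.33, 0.82, -0.13], [0.17, -0.17, -0.14, -0.43, 0.77, -0.2], [0.16, -0.21, -0.12, -0.51, 0.7, -0.25], [0.15, -0.24, -0.09, -0.57, 0.64, -0.28], [0.14, -0.27, -0.07, -0.62, 0.58, -0.31], [0.14, -0.29, -0.06, -0.66, 0.52, -0.32], [0.13, -0.3, -0.04, -0.69, 0.47, -0.34], [0.12, -0.31, -0.02, -0.72, 0.42, -0.34]]
TCP [(558, -18, 114), (574, -39, 119), (588, -62, 123), (600, -86, 126), (608, -112, 128), (612, -138, 129), (613, -165, 128), (610, -192, 126), (603, -218, 123), (592, -242, 118), (579, -265, 112), (564, -286, 106), (547, -306, 99), (528, -324, 92), (508, -341, 84), (487, -356, 77), (465, -370, 70)]
```

The joint-space path passes too near the frame's corner, so I use a straight path: turn first, then shift.

```bash
sed -e 's/p=m2w(\*a\[:3\])/p=np.array(a[:3])/' go.py > gow.py; sed -i '$a if len(a)>5:\n    qq=s["joint_positions"]\n    for u in np.linspace(.1,1,10): qq,er=ik(s["position"]+u*(p-s["position"]),R,k,qq); print(qq.round(),er.round(2))' gow.py; python3 gow.py 465.7 -370.6 70 .075 42 1
```

```text
joints [   2.6   25.5  134.8  202.2   27.3 -100. ] pos [558.7 -18.4 115. ]
goal [ 465.7 -370.6   70. ] ik [-58.5  34.2 119.6  84.8  36.7 -48.9] 0.0
turn [ 2.17 -0.81 -2.28] shift [-3.96 11.47 -1.54]
[-14.  24. 134. 146.  22. -71.] 0.0
[-20.  25. 134. 137.  24. -68.] 0.0
[-26.  26. 133. 129.  26. -65.] 0.0
[-32.  27. 132. 121.  27. -63.] 0.0
[-37.  28. 131. 114.  29. -60.] 0.0
[-42.  29. 129. 107.  31. -58.] 0.0
[-47.  30. 127. 101.  32. -56.] 0.0
[-51.  31. 125.  95.  34. -53.] 0.0
[-55.  33. 122.  90.  35. -51.] 0.0
[-58.  34. 120.  85.  37. -49.] 0.0
```

Emit:
drive_tool(
  plan=[
    [0.36,-0.13,-0.38,0,0,0,1],
    [0.36,-0.13,-0.38,0,0,0,1],
    [0.36,-0.14,-0.38,0,0,0,1],
    [0.36,-0.14,-0.38,0,0,0,1],
    [0.36,-0.14,-0.38,0,0,0,1],
    [0.37,-0.13,-0.38,0,0,0,1],
    [0,0,0,-0.3,0.88,-0.12,1],
    [0,0,0,-0.3,0.88,-0.12,1],
    [0,0,0,-0.3,0.88,-0.12,1],
    [0,0,0,-0.3,0.88,-0.12,1],
    [0,0,0,-0.3,0.88,-0.12,1],
    [0,0,0,-0.3,0.88,-0.12,1],
  ],
)

```text
time_s: 19.95
position: [515.0, -181.8, 94.1]
tcp_rot: [[0.742, 0.075, 0.666], [0.055, -0.997, 0.051], [0.668, -0.001, -0.744]]
ft_force: [0.2, -0.3, -0.6]
grip_width: 0.999
grip_force: 0.0
```

Emit:
drive_tool(
  plan=[
    [0,0,0,-0.3,0.88,-0.12,1],
    [0,0,0,-0.3,0.88,-0.12,1],
    [0,0,0,-0.3,0.88,-0.12,1],
    [0,0,0,-0.3,0.88,-0.12,1],
    [0,0,0,-0.3,0.88,-0.12,1],
    [0,0,0,-0.3,0.88,-0.12,1],
    [0,0,0,-0.3,0.88,-0.12,1],
    [0,0,0,0,0,0,1],
    [0,0,0,0,0,0,1],
  ],
)

```text
time_s: 20.85
position: [465.1, -369.8, 70.7]
tcp_rot: [[0.742, 0.074, 0.667], [0.054, -0.997, 0.051], [0.669, -0.002, -0.743]]
ft_force: [-0.3, 0.4, -0.0]
grip_width: 1.002
grip_force: 0.0
```

```bash
python3 rec.py; python3 gow.py 465.7 -370.6 9 .075 42
python3 - <<'E'
from h import *
p,W,c=cloud("scene"); cv2.imwrite("pics/s5.png",cv2.resize(p[70:230,190:390,::-1],None,fx=3.5,fy=3.5,interpolation=cv2.INTER_CUBIC))
E
```

```text
20.85 [-58.5  34.1 119.7  84.8  36.7 -48.7] [ 465.1 -369.8   70.7] [[0.742, 0.074, 0.667], [0.054, -0.997, 0.051], [0.669, -0.002, -0.743]]
joints [-58.5  34.1 119.7  84.8  36.7 -48.7] pos [ 465.1 -369.8   70.7]
goal [ 465.7 -370.6    9. ] ik [-58.5  41.9 119.   94.5  36.6 -60.9] 0.0
turn [-0.01  0.01 -0.02] shift [-1.36  0.03  1.54]
```

View pics/s5.png

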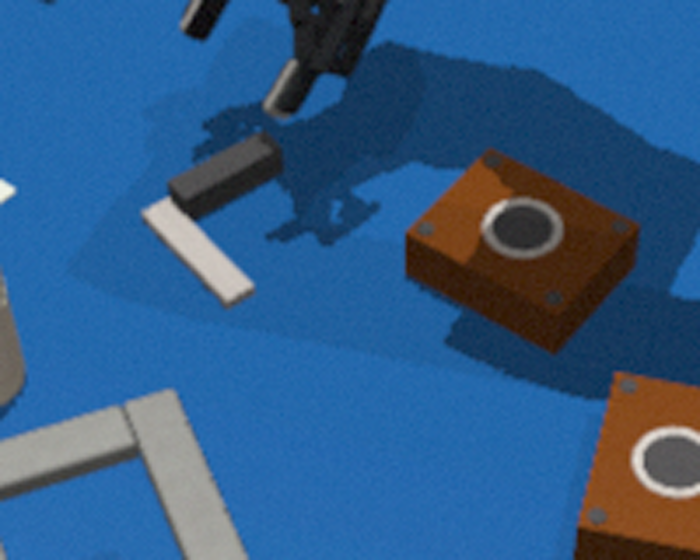

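The crop shows the open fingers above the stock: tips at (200,25) and (285,110), stock at (225,175). Descend and grip.

Emit:
drive_tool(
  plan=[
    [0,0,0,-0.34,0.01,0.38,1],
    [0,0,0,-0.34,0.01,0.39,1],
    [0,0,0,-0.34,0.01,0.38,1],
    [0,0,0,-0.34,0,0.39,1],
    [0,0,0,0,0,0,1],
    [0,0,0,0,0,0,-1],
    [0,0,0,0,0,0,-1],
    [0,0,0,0,0,0,-1],
    [0,0,0,0,0,0,-1],
    [0,0,0,0,0,0,-1],
    [0,0,0,0,0,0,-1],
    [0,0,0,0,0,0,-1],
  ],
)

```text
time_s: 22.1
position: [466.2, -370.5, 11.0]
tcp_rot: [[0.74, 0.074, 0.668], [0.056, -0.997, 0.049], [0.67, 0.001, -0.743]]
ft_force: [-4.1, 0.6, 5.2]
grip_width: 0.204
grip_force: 58.5
```

```bash
cat > sq.py <<'E'
import sys
from h import *
from plant import r
s=r.read_state(); print(s["time_s"],s["position"].round(1),s["grip_width"],s["grip_force"],s["ft_force"].round(1))
g=[float(a) for a in sys.argv[1:4]]
for n in("scene","top"):
    v=cloud(n); print(n,*fit("square",[v],g)); hv=cv2.cvtColor(v[0],cv2.COLOR_RGB2HSV)
    W=v[1]; q=g; L=(W-[g[0],g[1],0])@np.array([[np.cos(g[2]),-np.sin(g[2]),0],[np.sin(g[2]),np.cos(g[2]),0],[0,0,1]])
    m=(L[...,0]>-18)&(L[...,0]<-4)&(abs(L[...,1])<45)&(hv[...,2]>120)&(hv[...,1]<90); 
    if m.sum()>10: print("blade top z by y:",[(y,round(float(np.median(W[m&(abs(L[...,1]-y)<15)][:,2])),1)) for y in(-35,0,35)])
E
python3 sq.py 512.6 -328 .076
```

```text
22.1 [ 466.2 -370.5   11. ] 0.20401253135538547 58.46111875958741 [-4.1  0.6  5.2]
scene [ 5.123604e+02 -3.298411e+02  7.090000e-02] 0.941
blade top z by y: [(-35, 10.0), (0, 10.0), (35, 9.6)]
top [ 5.129542e+02 -3.268196e+02  7.580000e-02] 0.94
blade top z by y: [(-35, 6.9), (0, 7.5), (35, 7.5)]
```

Gripped with 58 N. I lift 40 mm and work out the transfer.

Emit:
drive_tool(
  plan=[
    [0,0,0,0.3,0,-0.33,-1],
    [0,0,0,0.3,0,-0.33,-1],
    [0,0,0,0.3,0,-0.33,-1],
    [0,0,0,0,0,0,-1],
    [0,0,0,0,0,0,-1],
  ],
)

```text
time_s: 22.7
position: [466.0, -370.2, 50.1]
tcp_rot: [[0.742, 0.075, 0.667], [0.056, -0.997, 0.05], [0.669, 0.001, -0.744]]
ft_force: [-0.6, 0.2, -4.2]
grip_width: 0.2
grip_force: 59.0
```

```bash
python3 sq.py 512.6 -328 .076; python3 gow.py 568.9 -61.7 51 -.195 42 1
```

```text
22.7 [ 466.  -370.2   50.1] 0.19997279061713813 58.992835376411676 [-0.6  0.2 -4.2]
scene [ 4.973993e+02 -3.540958e+02  1.219000e-01] 0.815
blade top z by y: [(-35, 30.5), (0, 30.5), (35, 30.6)]
top [ 5.095648e+02 -3.339662e+02  9.900000e-02] 0.917
blade top z by y: [(-35, 28.7), (0, 27.8), (35, 27.2)]
joints [-58.4  36.7 119.6  88.2  36.5 -53. ] pos [ 465.9 -369.9   49.5]
goal [568.9 -61.7  51. ] ik [ -5.1  34.  131.8 188.7  28.  -93.2] 0.0
turn [-2.07  0.01  2.29] shift [  1.06 -10.74   0.89]
[-50.  35. 127. 122.  30. -67.] 0.0
[-46.  35. 129. 130.  30. -71.] 0.0
[-41.  34. 130. 137.  30. -75.] 0.0
[-37.  34. 132. 145.  30. -78.] 0.0
[-32.  34. 133. 152.  30. -81.] 0.0
[-26.  34. 133. 159.  30. -83.] 0.0
[-21.  34. 133. 167.  30. -86.] 0.0
[-16.  34. 133. 174.  29. -88.] 0.0
[-10.  34. 133. 181.  29. -90.] 0.0
[ -5.  34. 132. 189.  28. -93.] 0.0
```

The blade droops in the grip (blade top at 29 mm rather than 47). That is acceptable, since it flattens again on the bench. I carry on at this height, gently.

Emit:
drive_tool(
  plan=[
    [-0.3,0,0.33,0,0,0,-1],
    [-0.3,0,0.33,0,0,0,-1],
    [-0.3,0,0.33,0,0,0,-1],
    [-0.3,0,0.33,0,0,0,-1],
    [-0.29,0,0.33,0,0,0,-1],
    [-0.29,0,0.32,0,0,0,-1],
    [-0.29,0,0.32,0,0,0,-1],
    [0,0,0,0.04,-0.4,0.03,-1],
    [0,0,0,0.06,-0.6,0.05,-1],
    [0,0,0,0.07,-0.75,0.06,-1],
    [0,0,0,0.08,-0.83,0.07,-1],
    [0,0,0,0.08,-0.83,0.07,-1],
  ],
)

```text
time_s: 24.0
position: [498.3, -271.5, 49.6]
tcp_rot: [[0.73, -0.194, 0.655], [-0.145, -0.981, -0.13], [0.668, 0.0, -0.745]]
ft_force: [0.6, -0.1, -3.8]
grip_width: 0.194
grip_force: 58.9
```

Emit:
drive_tool(
  plan=[
    [0,0,0,0.08,-0.83,0.07,-1],
    [0,0,0,0.08,-0.83,0.07,-1],
    [0,0,0,0.08,-0.83,0.07,-1],
    [0,0,0,0.08,-0.83,0.07,-1],
    [0,0,0,0.08,-0.83,0.07,-1],
    [0,0,0,0.08,-0.83,0.07,-1],
    [0,0,0,0.08,-0.83,0.07,-1],
    [0,0,0,0.07,-0.7,0.06,-1],
    [0,0,0,0.05,-0.5,0.04,-1],
    [0,0,0,0.04,-0.3,0.03,-1],
    [0,0,0,0,0,0,-1],
  ],
)

```text
time_s: 25.1
position: [569.1, -61.5, 50.4]
tcp_rot: [[0.731, -0.192, 0.655], [-0.142, -0.981, -0.128], [0.668, 0.001, -0.744]]
ft_force: [-0.1, -0.0, -4.1]
grip_width: 0.198
grip_force: 59.0
```

```bash
python3 look.py 704 -50 -.2; python3 gow.py 568.9 -61.7 51 -.195 42
cat > blade.py <<'E'
# blade surface points (bright, low saturation, z 0..60) in the mark frame, nearer than the card/housing
from h import *
for n,M in(("scene",(705.7,-51.6,-.2025)),("top",(708.2,-48.8,-.2025))):
    p,W,c=cloud(n); hv=cv2.cvtColor(p,cv2.COLOR_RGB2HSV); i=np.linalg.inv(T2(M)); X=W[...,0]*i[0,0]+W[...,1]*i[0,1]+i[0,2]; Y=W[...,0]*i[1,0]+W[...,1]*i[1,1]+i[1,2]; Z=W[...,2]
    m=(X>-150)&(X<-50)&(abs(Y)<75)&(hv[...,2]>110)&(hv[...,1]<90)&(Z<70)&(Z>-8)
    m=cv2.morphologyEx(m.astype(np.uint8),cv2.MORPH_OPEN,np.ones((2,2)))>0
    for a in range(-60,60,20):
        k=m&(Y>=a)&(Y<a+20)
        if k.sum()>4: print(n,"y",a,k.sum(),"x",np.percentile(X[k],[3,97]).round(1),"z",np.percentile(Z[k],[10,50,90]).round(1))
E
python3 blade.py
```

```text
[ 7.054535e+02 -5.119920e+01 -1.976000e-01] 0.971 in mark [-0.322  0.343  0.005]
[568.8 -62.1  50.4] tcp in mark [-132.994  -39.464] [-0.2  0.  -3.6]
joints [ -5.2  34.1 131.8 188.5  27.9 -93.1] pos [568.8 -62.1  50.4]
goal [568.9 -61.7  51. ] ik [ -5.1  34.  131.8 188.7  28.  -93.2] 0.0
turn [-0.01  0.02  0.02] shift [ 0.01 -0.01 -0.01]
scene y -60 29 x [-107.9  -54.5] z [ 2.9 32.6 35.6]
scene y -40 81 x [-116.2  -56. ] z [29.  32.8 35.5]
scene y -20 86 x [-111.5  -93. ] z [29.5 32.5 35.8]
scene y 0 91 x [-112.5  -92.9] z [29.8 32.9 35.9]
scene y 20 172 x [-113.1  -56. ] z [ 0.4 28.5 33.8]
scene y 40 168 x [-111.4  -53.5] z [ 0.5  4.1 33.2]
top y -60 112 x [-108.8  -52.9] z [-2.5  1.1 33.4]
top y -40 138 x [-112.4  -53.1] z [-2.   5.1 36. ]
top y -20 152 x [-112.8  -54.4] z [-1.6 15.  33.9]
top y 0 155 x [-113.   -53.6] z [-2.2 25.6 33.5]
top y 20 156 x [-113.4  -52.8] z [-1.2  7.6 33.5]
top y 40 90 x [-111.5  -53.7] z [-2.9  1.1 31.7]
```

Emit:
drive_tool(
  plan=[
    [0,0,0,-0.11,0,0.12,-1],
    [0,0,0,-0.11,0,0.12,-1],
    [0,0,0,-0.11,0,0.12,-1],
    [0,0,0,-0.11,0,0.12,-1],
    [0,0,0,-0.11,0,0.13,-1],
    [0,0,0,-0.11,0,0.12,-1],
    [0,0,0,-0.06,0,0.07,-1],
    [0,0,0,0,0,0,-1],
  ],
)

```text
time_s: 26.05
position: [569.1, -62.6, 18.4]
tcp_rot: [[0.729, -0.193, 0.656], [-0.143, -0.981, -0.13], [0.669, 0.0, -0.743]]
ft_force: [0.0, -0.1, -3.3]
grip_width: 0.197
grip_force: 59.4
```

```bash
python3 blade.py | grep scene
```

```text
scene y -60 16 x [-147.2  -97.6] z [ 8.8 12.  50.8]
scene y -40 55 x [-149.5  -95.9] z [ 8.4 11.1 48. ]
scene y -20 49 x [-108.   -96.3] z [ 7.7 10.  13.2]
scene y 0 54 x [-106.8  -95.5] z [ 7.5 10.6 13.8]
scene y 20 154 x [-106.8  -60.7] z [ 0.8  8.2 12.2]
scene y 40 171 x [-106.2  -52.8] z [ 0.1  3.5 11.4]
```

Emit:
drive_tool(
  plan=[
    [0,0,0,-0.06,0,0.07,-1],
    [0,0,0,-0.06,0,0.07,-1],
    [0,0,0,-0.06,0,0.07,-1],
    [0,0,0,0,0,0,-1],
  ],
)

```text
time_s: 26.55
position: [569.5, -62.7, 11.0]
tcp_rot: [[0.728, -0.193, 0.658], [-0.143, -0.981, -0.13], [0.67, 0.0, -0.742]]
ft_force: [-2.9, 0.2, 4.5]
grip_width: 0.199
grip_force: 62.9
```

```bash
python3 blade.py | grep scene
```

```text
scene y -60 17 x [-147.2  -97.8] z [ 7.3 10.2 43.9]
scene y -40 46 x [-150.4  -95.9] z [ 7.  10.3 40.9]
scene y -20 38 x [-104.7  -95.8] z [ 7.5  9.5 11.7]
scene y 0 42 x [-106.6  -95.8] z [ 6.5  8.6 11.5]
scene y 20 156 x [-104.6  -60.9] z [ 0.8  7.2 11. ]
scene y 40 162 x [-104.5  -53.2] z [0.  3.1 9.9]
```

Emit:
drive_tool(
  plan=[
    [0,0,0,0,0,0,0],
    [0,0,0,0,0,0,0],
    [0,0,0,0,0,0,0],
    [0,0,0,0,0,0,0],
  ],
)

```text
time_s: 27.05
position: [569.6, -62.8, 10.7]
tcp_rot: [[0.729, -0.193, 0.657], [-0.143, -0.981, -0.13], [0.669, 0.0, -0.743]]
ft_force: [0.4, 0.4, 0.2]
grip_width: 0.496
grip_force: 0.0
```

```bash
python3 blade.py
python3 - <<'E'
from h import *
M=(705.7,-51.6,-.2025)
MODEL["blade"]=[B(-22,0,-50,50,0,8)]
def mk(v,lo):
    p,W,c=v; hv=cv2.cvtColor(p,cv2.COLOR_RGB2HSV); i=np.linalg.inv(T2(M)); X=W[...,0]*i[0,0]+W[...,1]*i[0,1]+i[0,2]; Y=W[...,0]*i[1,0]+W[...,1]*i[1,1]+i[1,2]
    return ((X>-140)&(X<-80)&(abs(Y)<75)&(hv[...,2]>lo)&(hv[...,1]<90)&(W[...,2]<16)).astype(np.uint8),hv,X,Y
v=cloud("scene"); 
for lo in(60,90,110):
    m,hv,X,Y=mk(v,lo); print(lo,m.sum(),[ (a,np.percentile(X[(m>0)&(Y>=a)&(Y<a+20)],[3,97]).round(1)) for a in range(-20,60,20) if ((m>0)&(Y>=a)&(Y<a+20)).sum()>3], np.percentile(Y[m>0],[2,98]).round(1))
E
```

```text
scene y -60 12 x [-104.3  -96.9] z [ 5.9  9.1 10.9]
scene y -40 38 x [-104.6  -96.3] z [ 6.8  9.4 11.6]
scene y -20 45 x [-148.9  -96.4] z [ 6.5  9.8 42.4]
scene y 0 47 x [-106.9  -95.8] z [ 5.3  9.5 11.6]
scene y 20 149 x [-104.8  -60.7] z [ 0.5  7.  11.1]
scene y 40 169 x [-104.5  -53.2] z [-0.   3.4 10.3]
top y -60 129 x [-107.3  -52.6] z [-3.1  2.  10.5]
top y -40 149 x [-107.5  -53.3] z [-2.9  3.9 10.9]
top y -20 161 x [-106.4  -52.7] z [-3.5  4.4  9.9]
top y 0 155 x [-106.2  -53.7] z [-2.2  4.3  9.6]
top y 20 162 x [-106.6  -53.7] z [-2.1  4.1 10.3]
top y 40 93 x [-105.2  -53.1] z [-2.1  1.1  8. ]
60 320 [(-20, array([-104.2,  -94.8])), (0, array([-104.4,  -94.2])), (20, array([-104.3,  -83.2])), (40, array([-104. ,  -83.7]))] [-45.6  51.1]
90 309 [(-20, array([-104.2,  -94.8])), (0, array([-104.4,  -94.2])), (20, array([-104.3,  -83.2])), (40, array([-104. ,  -83.6]))] [-45.8  50.7]
110 307 [(-20, array([-104.2,  -94.8])), (0, array([-104.4,  -94.2])), (20, array([-104.3,  -83.2])), (40, array([-104. ,  -83.9]))] [-45.8  50.6]
```

The blade lies flat, with its outer edge at about x = -83 in the mark frame and parallel to the face, leaving a 34 mm gap. I regrip and slide it in along the bench.

Emit:
drive_tool(
  plan=[
    [0,0,0,0,0,0,-1],
    [0,0,0,0,0,0,-1],
    [0,0,0,0,0,0,-1],
    [0,0,0,0,0,0,-1],
    [0,0,0,0,0,0,-1],
    [0,0,0,0.2,0,0.18,-1],
    [0,0,0,0.2,0,0.18,-1],
    [0,0,0,0.2,0,0.18,-1],
    [0,0,0,0.15,0,0.135,-1],
    [0,0,0,0,0,0,-1],
  ],
)

```text
time_s: 28.2
position: [600.0, -68.7, 10.9]
tcp_rot: [[0.728, -0.193, 0.657], [-0.143, -0.981, -0.13], [0.67, 0.0, -0.742]]
ft_force: [1.3, -0.4, 0.0]
grip_width: 0.2
grip_force: 58.6
```

```bash
cat > gap.py <<'E'
from h import *
M=(705.7,-51.6,-.2025)
s=r.read_state(); print(s["time_s"],rel((707,-50.2,-.2025),(*s["position"][:2],0))[:2],s["position"][2].round(1),s["ft_force"].round(1))
for _ in range(2):
    v=cloud("scene"); p,W,c=v; q,i=fit("htop",[v],(705,-51,-.2)); hv=cv2.cvtColor(p,cv2.COLOR_RGB2HSV)
    I=np.linalg.inv(T2(q)); X=W[...,0]*I[0,0]+W[...,1]*I[0,1]+I[0,2]; Y=W[...,0]*I[1,0]+W[...,1]*I[1,1]+I[1,2]
    m=(X>-95)&(X<-40)&(abs(Y)<75)&(hv[...,2]>90)&(hv[...,1]<90)&(W[...,2]<18)&(W[...,2]>3)
    print("housing in mark",rel(M,q),i,"blade X in housing:",[(a,int(((Y>=a)&(Y<a+15)&m).sum()),np.percentile(X[(Y>=a)&(Y<a+15)&m],[4,50,96]).round(1).tolist()) for a in range(-60,60,15) if ((Y>=a)&(Y<a+15)&m).sum()>4],"Y",np.percentile(Y[m&(X<-50)],[2,98]).round(1),"z",np.percentile(W[...,2][m&(X<-53)],[10,50,90]).round(1))
E
python3 gap.py
```

```text
28.2 [-101.125  -39.664] 10.9 [ 1.3 -0.4  0. ]
housing in mark [-0.205  0.275  0.006] 0.971 blade X in housing: [(-60, 6, [-56.8, -55.0, -53.5]), (-45, 19, [-57.1, -54.2, -51.8]), (-30, 13, [-57.6, -55.2, -52.5]), (15, 36, [-72.7, -63.9, -52.6]), (30, 75, [-72.6, -62.3, -52.4]), (45, 60, [-72.1, -61.0, -46.4])] Y [-49.4  72.1] z [ 4.1  8.8 11.8]
housing in mark [0.113 0.419 0.007] 0.973 blade X in housing: [(-60, 6, [-57.2, -55.0, -53.3]), (-45, 17, [-58.0, -54.9, -52.7]), (-30, 15, [-57.8, -55.3, -52.1]), (15, 42, [-72.8, -62.2, -52.5]), (30, 71, [-72.8, -63.4, -53.5]), (45, 58, [-72.5, -61.1, -44.7])] Y [-60.3  69.6] z [ 4.3  8.6 11.5]
```

Emit:
drive_tool(
  plan=[
    [0,0,0,0.06,0,0.055,-1],
    [0,0,0,0.06,0,0.055,-1],
    [0,0,0,0,0,0,-1],
  ],
)

```text
time_s: 28.6
position: [603.0, -69.4, 10.8]
tcp_rot: [[0.73, -0.193, 0.656], [-0.143, -0.981, -0.13], [0.669, 0.001, -0.744]]
ft_force: [-4.1, 0.9, 8.1]
grip_width: 0.202
grip_force: 61.4
```

```bash
python3 gap.py
```

```text
28.6 [-98.026 -39.756] 10.8 [-4.1  0.9  8.1]
housing in mark [-0.001  0.231  0.004] 0.974 blade X in housing: [(-60, 7, [-56.9, -53.9, -52.8]), (-45, 18, [-57.6, -54.9, -52.1]), (-30, 13, [-57.6, -54.6, -51.7]), (15, 37, [-71.0, -61.5, -53.1]), (30, 67, [-70.6, -62.1, -52.4]), (45, 60, [-71.1, -61.5, -45.4])] Y [-57.5  71.7] z [ 4.   8.6 11.5]
housing in mark [-0.115  0.058  0.007] 0.973 blade X in housing: [(-45, 20, [-58.2, -55.0, -52.0]), (-30, 14, [-57.8, -54.8, -52.0]), (15, 36, [-71.7, -61.9, -52.5]), (30, 64, [-70.7, -62.3, -52.4]), (45, 61, [-70.9, -59.5, -44.3])] Y [-44.8  67.8] z [ 4.7  8.6 11. ]
```

Contact is beginning (force -4 N). I press a further 4 mm to make it flush; the housing has 9 mm of margin.

Emit:
drive_tool(
  plan=[
    [0,0,0,0.05,0,0.045,-1],
    [0,0,0,0.05,0,0.045,-1],
    [0,0,0,0,0,0,-1],
  ],
)

```text
time_s: 29.0
position: [605.4, -70.0, 10.6]
tcp_rot: [[0.731, -0.193, 0.655], [-0.144, -0.981, -0.13], [0.667, 0.001, -0.745]]
ft_force: [-13.6, 0.8, 17.1]
grip_width: 0.201
grip_force: 63.8
```

```bash
python3 gap.py
```

```text
29.0 [-95.575 -39.876] 10.6 [-13.6   0.8  17.1]
housing in mark [1.395 0.821 0.022] 0.973 blade X in housing: [(-60, 7, [-59.3, -54.9, -53.4]), (-45, 25, [-59.1, -55.8, -52.4]), (-30, 16, [-59.6, -56.0, -52.6]), (15, 34, [-73.0, -62.3, -53.6]), (30, 63, [-70.7, -61.0, -52.9]), (45, 56, [-69.7, -59.8, -45.6])] Y [-60.2  72. ] z [ 3.8  8.5 11. ]
housing in mark [1.39  0.702 0.024] 0.976 blade X in housing: [(-60, 6, [-57.1, -55.5, -53.6]), (-45, 20, [-59.0, -56.4, -52.4]), (-30, 18, [-59.5, -56.0, -52.8]), (15, 32, [-69.0, -60.4, -53.1]), (30, 64, [-71.1, -61.6, -52.4]), (45, 61, [-69.0, -60.7, -50.3])] Y [-57.7  71. ] z [ 3.7  8.7 11.5]
```

Emit:
drive_tool(
  plan=[
    [0,0,0,0,0,0,0.3],
    [0,0,0,0,0,0,0.3],
    [0,0,0,0,0,0,0.3],
    [0,0,0,0,0,0,0.3],
    [0,0,0,0,0,0,0.3],
    [0,0,0,0,0,-0.5,0.3],
    [0,0,0,0,0,-1,0.3],
    [0,0,0,0,0,-1,0.3],
    [0,0,0,0,0,-1,0.3],
    [0,0,0,0,0,-1,0.3],
    [0,0,0,0,0,-1,0.3],
    [0,0,0,0,0,0,0.3],
  ],
)

```text
time_s: 30.3
position: [497.9, -48.6, 135.1]
tcp_rot: [[0.728, -0.193, 0.658], [-0.143, -0.981, -0.129], [0.67, -0.0, -0.742]]
ft_force: [0.0, -0.1, -0.5]
grip_width: 0.646
grip_force: 0.0
```

```bash
cat > fin.py <<'E'
from h import *
def sqmask(v,g):
    p,W,c=v; hv=cv2.cvtColor(p,cv2.COLOR_RGB2HSV); I=np.linalg.inv(T2(g)); X=W[...,0]*I[0,0]+W[...,1]*I[0,1]+I[0,2]; Y=W[...,0]*I[1,0]+W[...,1]*I[1,1]+I[1,2]
    Z=W[...,2]; near=(X>-125)&(X<-8)&(abs(Y)<75); blade=near&(hv[...,1]<100)&(Z<34)&(Z>-8)
    reg=(X>-125)&(X<-8)&(abs(Y)<75)&(Z<34)   # compare only here: clear of face and frame
    return blade,reg
def fsq(vs,g):
    d=[(sqmask(v,g),v[2]) for v in vs]
    D=[(cv2.resize(m.astype(np.uint8)*255,None,fx=S,fy=S)>127,cv2.resize(o.astype(np.uint8),None,fx=S,fy=S,interpolation=cv2.INTER_NEAREST)>0,c) for (m,o),c in d]
    def cost(x):
        q=(x[0],x[1],x[2]/100); e=0
        for m,o,c in D:
            R=render("square",c,q)>0; e+=1-(R&m&o).sum()/((R|m)&o).sum()
        return e/len(D)
    x0=np.array([g[0],g[1],g[2]*100]); o=minimize(cost,x0,method="Nelder-Mead",options=dict(initial_simplex=x0+np.array([[-2,-2,-2],[4,0,0],[0,4,0],[0,0,5]]),xatol=.05,fatol=1e-4,maxiter=150)); return o.x*[1,1,.01],1-o.fun
for n,M in(("scene",(705.7,-51.6,-.2025)),("top",(708.2,-48.8,-.2025))):
    v=cloud(n); h,ih=fit("htop",[v],(*(T2(M)@[1.4,.5,1])[:2],-.185))
    g=(*(T2(h)@[-48,0,1])[:2],h[2]); q,i=fsq([v],g); sr=rel(h,q)
    ends=[(T2(sr)@[0,y,1])[:2].round(1) for y in(50,-50)]
    print(n,"housing in mark",rel(M,h),ih,"square in housing",sr,round(i,3),"ends",ends)
E
python3 fin.py; python3 fin.py; python3 rec.py
```

```text
scene housing in mark [1.237 1.056 0.02 ] 0.97 square in housing [-48.437   6.019   0.071] 0.779 ends [array([-52. ,  55.9]), array([-44.9, -43.9])]
top housing in mark [ 0.375 -1.078  0.012] 0.974 square in housing [-5.3069e+01  9.5700e-01  1.8000e-02] 0.744 ends [array([-54. ,  50.9]), array([-52.2, -49. ])]
scene housing in mark [1.253 0.682 0.017] 0.969 square in housing [-48.847   6.664   0.075] 0.773 ends [array([-52.6,  56.5]), array([-45.1, -43.2])]
top housing in mark [ 0.378 -1.186  0.016] 0.978 square in housing [-5.3338e+01  1.1470e+00  1.1000e-02] 0.739 ends [array([-53.9,  51.1]), array([-52.8, -48.8])]
30.5 [ -3.8  17.8 139.3 194.9  19.5 -98.6] [500.5 -49.1 132.8] [[0.729, -0.193, 0.657], [-0.143, -0.981, -0.13], [0.669, 0.0, -0.743]]
```

The scene card edge and arm spoil this fit. I move the arm well aside and average the depth over several frames for a clear two-view check.

Emit:
drive_tool(
  plan=[
    [0,0,0,0.05,0.5,-0.1,0.3],
    [0,0,0,0.1,0.8,-0.15,0.3],
    [0,0,0,0.1,0.9,-0.15,0.3],
    [0,0,0,0.1,0.9,-0.15,0.3],
    [0,0,0,0.1,0.9,-0.15,0.3],
    [0,0,0,0.1,0.9,-0.15,0.3],
    [0,0,0,0.1,0.9,-0.15,0.3],
    [0,0,0,0.1,0.9,-0.15,0.3],
    [0,0,0,0.1,0.9,-0.15,0.3],
    [0,0,0,0.1,0.9,-0.15,0.3],
    [0,0,0,0,0.9,0,0.3],
    [0,0,0,0,0,0,0.3],
  ],
)

```text
time_s: 31.7
position: [439.9, -320.5, 182.7]
tcp_rot: [[0.728, -0.196, 0.657], [-0.146, -0.981, -0.131], [0.67, -0.0, -0.742]]
ft_force: [-0.8, 0.8, -0.6]
grip_width: 0.652
grip_force: 0.0
```

```bash
cat > fin2.py <<'E'
from h import *
import sys
K=int(sys.argv[1]) if len(sys.argv)>1 else 8
MODEL["stock"]=[B(-102,-22,-50,-28,0,24)]
def avg(n):
    f=[cloud(n) for _ in range(K)]; return np.mean([a[0] for a in f],0).astype(np.uint8),np.nanmedian([a[1] for a in f],0),f[0][2]
def loc(W,g):
    I=np.linalg.inv(T2(g)); return W[...,0]*I[0,0]+W[...,1]*I[0,1]+I[0,2],W[...,0]*I[1,0]+W[...,1]*I[1,1]+I[1,2],W[...,2]
for n,M in(("scene",(705.7,-51.6,-.2025)),("top",(708.2,-48.8,-.2025))):
    v=avg(n); p,W,c=v; h,ih=fit("htop",[v],(*(T2(M)@[1.4,.5,1])[:2],-.185)); hv=cv2.cvtColor(p,cv2.COLOR_RGB2HSV)
    X,Y,Z=loc(W,h); reg=(X>-165)&(X<-76)&(abs(Y+39)<45); m=reg&(hv[...,1]<100); reg=cv2.dilate(reg.astype(np.uint8),np.ones((3,3)))>0
    up=lambda a:cv2.resize(a.astype(np.uint8)*255,None,fx=S,fy=S)>127
    m4,o4=up(m),up(reg)
    def cost(x):
        R=render("stock",c,(x[0],x[1],x[2]/100))>0; return 1-(R&m4&o4).sum()/max(1,((R|m4)&o4).sum())
    g=np.array([*(T2(h)@[-48.5,0,1])[:2],h[2]*100]); o=minimize(cost,g,method="Nelder-Mead",options=dict(initial_simplex=g+np.array([[-2,-2,-2],[4,0,0],[0,4,0],[0,0,5]]),xatol=.05,fatol=1e-4,maxiter=150))
    q=o.x*[1,1,.01]; sr=rel(h,q); print(n,"housing/mark",rel(M,h),ih,"square/housing (stock)",sr,round(1-o.fun,3),"ends x",[(T2(sr)@[0,y,1])[0].round(1) for y in(50,-50)])
    # depth step of blade: columns of Y, X where smoothed z crosses 4 and 24
    for a in range(-48,60,12):
        k=(Y>=a)&(Y<a+12)&(X>-90)&(X<-30)&np.isfinite(Z)&(hv[...,1]<100)
        b=k&(Z>5)&(Z<13); 
        if b.sum()>5: print("  y",a,"blade-height X",np.percentile(X[b],[2,98]).round(1),int(b.sum()),"z",np.median(Z[b]).round(1),"card/gap(z<4) max X",(np.percentile(X[k&(Z<4)&(X>-72)],[50,98]).round(1) if (k&(Z<4)&(X>-72)).sum()>2 else None))
E
python3 fin2.py
```

```text
scene housing/mark [1.314 0.874 0.018] 0.977 square/housing (stock) [-4.6448e+01  1.2370e+00  1.9000e-02] 0.842 ends x [np.float64(-47.4), np.float64(-45.5)]
  y -48 blade-height X [-60.3 -52. ] 22 z 9.3 card/gap(z<4) max X None
  y -36 blade-height X [-60.  -52.2] 20 z 9.2 card/gap(z<4) max X None
  y -24 blade-height X [-59.2 -53.1] 7 z 9.8 card/gap(z<4) max X None
  y 12 blade-height X [-68.5 -56.6] 10 z 9.0 card/gap(z<4) max X None
  y 24 blade-height X [-69.7 -52.7] 48 z 9.2 card/gap(z<4) max X None
  y 36 blade-height X [-69.3 -52.5] 47 z 9.1 card/gap(z<4) max X None
  y 48 blade-height X [-69.3 -32.4] 36 z 8.8 card/gap(z<4) max X [-59.7 -38.8]
top housing/mark [ 0.378 -1.186  0.016] 0.978 square/housing (stock) [-4.5216e+01  9.5300e-01  7.0000e-03] 0.887 ends x [np.float64(-45.6), np.float64(-44.9)]
  y -48 blade-height X [-64.  -46.8] 41 z 7.7 card/gap(z<4) max X None
  y -36 blade-height X [-66.6 -46.9] 44 z 7.7 card/gap(z<4) max X [-70.9 -69.2]
  y -24 blade-height X [-69.3 -46.9] 52 z 8.1 card/gap(z<4) max X [-70.4 -69.4]
  y -12 blade-height X [-69.4 -47. ] 51 z 7.7 card/gap(z<4) max X [-69.6 -68.5]
  y 0 blade-height X [-69.3 -47.1] 50 z 7.9 card/gap(z<4) max X [-70.2 -69.3]
  y 12 blade-height X [-69.2 -47.3] 49 z 7.8 card/gap(z<4) max X [-70.  -69.2]
  y 24 blade-height X [-68.6 -47.4] 49 z 7.9 card/gap(z<4) max X [-70.6 -69.2]
  y 36 blade-height X [-68.9 -47.1] 48 z 7.4 card/gap(z<4) max X [-70.5 -49.9]
  y 48 blade-height X [-69.1 -47. ] 18 z 8.4 card/gap(z<4) max X [-59.9 -47.8]
```

Both views agree:
- **Blade:** flat at 8 mm, with its inner edge at x = -69.2 ± 0.3 mm along its length. That puts the outer edge at -47.2 mm, against the face at -48 mm.
- **Housing:** about (1, 0) mm and 0.017 rad in the mark frame.

The arm is clear, so I hand in.

```bash
python3 -c "
from plant import r
print(r.sign_off())"
```

```text
the job is handed in; nothing more can be done
None
```

The job is handed in at about 33 s on the robot's clock; no verdict came back. By my last measurement the housing lies about 1 mm from the outline's centre and 0.017 rad askew, and the square lies flat with its blade flush to the near face within about 1 mm. I did not re-measure the calculator, bottle or pans.

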